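# Set a jig stop with a feeler gauge

### The arm

A 7-joint arm with a two-finger parallel gripper is mounted at the origin on a cart in front of the work surface, level with it; the furniture and walls round the work are solid. World frame = base frame: x ahead of the robot, y to its left, z up, the work surface at z = 0. Lengths are in m, angles in rad, forces in N, time in s.
With the tool pointing down it reaches from about 0.425 to 0.8 m from the base axis. Payload 8.3 kg.
Tool frame: the origin (TCP) lies between the finger pads; the fingertips stand 11 mm ahead of it and the grasp point (between the pads) lies 8 mm behind it (manip.tcp_to_tips is the distance from the TCP to the fingertips, in m); z points along the fingers, y is the direction in which the jaws open and shut (so a half turn about z gives the same grasp; the last joint's range is limited). The gripper opens to 85 mm and grips with 20 to 120 N. Pads are 22 mm wide; open, the fingers measure 114 mm over their backs; the gripper's body (76 mm by 85 mm) begins 54 mm behind the grasp point. The pads swing forward as they close: fully open they stand 13 mm farther back than shut.
Start: joints at [1.19, 0.383, 0.016, 1.37, -0.006, 1.388, -0.046], TCP at [0.195, -0.594, 0.242] pointing down, gripper open.
Joint ranges: [-2.95, 2.95], [-0.25, 2.06], [-1.52, 1.56], [0.18, 2.33], [-1.44, 4.58], [0.02, 2.06], [-3.01, 3.01]. Speed limits (rad/s): [2.39, 2.39, 3.01, 3.01, 3.14, 3.14, 3.14].

### API

Orientations are given as a rotation vector (axis times angle).
In Python, from cell import state, optics, workorder, manip gives the robot as it stands.
- The arm moves only by the tool send_rows, never from a script. Its argument "series" is a list of rows, each a list of 3 entries, a list of its own where there are three numbers: the shift along the world's x, y, z in m, then the turn, a rotation vector about the world's x, y, z in rad, then the gripper's target within -1 to 1 (fully open at 1, half-way at 0, shut at -1). In form: [[[tx, ty, tz], [rx, ry, rz], grip], ...]. A call has 1 to 8 rows; each row is the pose to reach, as a shift and turn from the pose commanded when the call began; what a row does not reach only later rows make up. A row lasts 1/10 s, in which the tool goes at most 50 mm and 8.59 degrees, less where a joint would pass 70% of its speed; a pose out of reach is approached as far as the arm can. A call with a gripper value outside its range is refused whole. The fingers move at their own pace and stop on an object; "grip_force" is the grip in N (left out, the last holds). Time passes only in rows, so rows that repeat a pose let the fingers close. It gives the time, the measured TCP pose, the force and the opening at its end, in the units of the state.
- state(): the state, without advancing time (a new reading comes with each control period).
- optics.camera(name): name is "scene" or "top" or "wrist"; returns (picture, depth): 400x640x3 uint8, red, green, blue; 400x640 float32, m along the optical axis (not along the pixel's ray), 0 where there is no reading.
- optics.camera_params(name): a dict with "fx", "fy", "cx", "cy" (pixels), "pose" (4x4, takes a point from camera to world coordinates); the wrist camera has in their place "tool_from_camera" (4x4, takes a point from camera to tool coordinates, whose origin is the TCP and whose axes are the flange's). Camera axes: x right, y down, z forward; pixel columns grow to the right and rows downward; lengths in m; the calibration is good to about 2 mm. The wrist camera is an equidistant fisheye: a pixel r from the principal point sees the ray r / f radians off the axis. A picture is of the moment at which its call begins: read the wrist's pose just before it. camera_params takes no time and is no camera call.
- workorder.job_done(): hands the job in, once; it reports no verdict.
Trained networks look in the newest picture that a camera, given by its name, has taken for a name from the list of things; names that differ only in an ending like _2 or _b are one class to them, and where a whole thing is asked for, a point or a joint stands for the part that bears it (a point fixed in the world has none). Each returns a list of dicts, best first, with "conf" (0 to 1); they miss things now and then, are a little off and sometimes report something else, mostly with a low value. They report only what shows in the picture. A call takes as long as a camera call. They do not tell look-alikes from the thing itself.
- optics.search_frame(query, camera): "bbox" ([left, top, right, bottom] in pixels, round what is visible of it).
- optics.trace(query, camera): "mask" (400x640 bool, what is visible of it) and "bbox" ([left, top, right, bottom] in pixels, round what is visible of it).
- optics.landmark_of(query, camera): "position" ([column, row] in pixels: a listed point, or the origin of a listed thing).
The state is a dict: "time": time; "joint_pos": joint angles; "dq": joint speeds; "joint_efforts": joint torques, N m; "ee_pos": TCP position; "tool_rot": TCP orientation; "wrist_force": force on the tool from outside, world axes, zero at the start; "moment": the same for the moment, N m; "opening": opening from 0.0 (shut) to 1.0 (fully open).
Only numpy, scipy, OpenCV 4.12 (cv2) and the standard library are available. Lean on these libraries where they do the work, as an engineer would, in place of code of your own. Each camera call takes 0.05 s, during which the arm holds its last target.

### The job

Set the sliding stop of the bench fixture to the thickness of the feeler gauge: take the gauge from its stand, lower its blade into the gap between the fixed anvil and the stop until its foot is down on the base plate, and let go. Push the stop by its red tab gently up against the blade until it is felt to touch, without squeezing it hard, then draw the gauge straight up out of the gap with the stop still dragging lightly on it. Put the gauge back upright in its stand, leave the stop where it was set, and do not disturb the glue bottle, the mug or the screwdriver.

Things in the scene. Friction and masses are not known exactly. Their poses are not given: they have to be found in the camera images.
- fixture: Aluminium base plate fixed to the bench, 170 x 70 x 12 mm, with a steel anvil. Origin: at bench height under the middle of the anvil's working face. x: slide direction, from the anvil's face across the gap to the stop and its red tab; z up. Plate from x -45 to +125 mm; anvil x -24 to 0, y -14 to 14, z 12 to 52 mm.
- stop: Sliding steel stop of the fixture, same axes. Origin: bottom middle of its working face, 12 mm above the bench; its x in the fixture frame is the gap (10 to 14 mm at the start, at most 16). Block x 0 to 25 mm, 28 mm wide, 40 mm high; behind it a low plate, then the red tab. Moves only along x, with about 4 N of friction, and stays where it is left.
- stop_tab (a point): Middle of the back face of the stop's red upright tab, 83 mm behind the stop's working face and 30 mm above the bench. The tab is 8 mm thick along x, 32 mm wide, its top 47 mm above the bench. Pushing this face towards the anvil (the fixture's -x) closes the gap.
- gauge_grip (a point): Feeler gauge, loose, about 70 g, 98 mm high: steel blade 6 mm thick (x), 24 mm wide (y), pointing down (lowest 3 mm 4 x 22 mm), under a blue handle 12 (x) x 30 (y) x 46 mm tall. This point: centre of the handle, 75 mm above the foot. z up along the gauge. In the gap its x lies along the fixture's x, either way round.
- gauge_foot (a point): The middle of the lower end of the gauge's blade, same axes as the gauge.
- gauge: The same feeler gauge; its origin and axes are those of the foot point.
- stand: Grey plastic block fixed to the bench, 56 (x) x 66 (y) x 40 mm high, origin under its centre at bench height. Slot in the middle of its top, 9.5 mm (x) x 27.5 mm (y), 30 mm deep (floor 10 mm above the bench), in which the gauge stands at the start with its axes along the stand's.
- glue: White glue bottle with red cap, 42 mm across, 121 mm high, bystander; origin under its centre.
- cup: White mug, about 81 mm across, 97 mm high, bystander; origin under its centre.
- driver: Screwdriver with red handle, 201 mm long, 26 mm thick, lying near the bench edge, bystander; origin under its centre.
Mind the look-alikes: they are no part of the job. Leave any pink look-alike of the gauge alone.

How it is judged:
By the outcome, as a careful person would: the job done as asked, in the order asked, and still so for the second after the job is handed in, with the robot touching nothing.
It also fails if it takes over 67 s, if anything falls off the work surface, if the arm or the gripper's body presses on something with over 40 N, if the wrist force passes 120 N, or if a joint passes its speed limit or range.

## Working session

There is one attempt and no reset: what is moved stays moved. The work goes in short steps, Python scripts to look and compute and a tool call to move; the robot and the scene stay as the last step left them, time stands still between calls to the robot, and variables do not carry over. Pictures are saved under pics/ and viewed, and the job is handed in when it is done.

Besides the shell and the picture viewer there is one more tool, called after "Request:" as name(argument=value, ...) on one line, values as JSON. send_rows: Moves the arm, as the interface text tells. Its arguments: {"type":"object","properties":{"series":{"type":"array"},"grip_force":{"type":"number"}},"required":["series"]}

```bash
ls; mkdir -p pics; cat > h.py <<'E'
import numpy as np, cv2
from cell import state, optics, workorder, manip
from scipy.spatial.transform import Rotation as R
def snap(cam,name):
    p,d=optics.camera(cam); cv2.imwrite(f'pics/{name}.png',cv2.cvtColor(p,cv2.COLOR_RGB2BGR)); np.savez(f'/tmp/{name}.npz',p=p,d=d); return p,d
def w(cam,u,v,z):
    c=optics.camera_params(cam); P=np.array(c['pose'])
    return P[:3,:3]@np.array([(u-c['cx'])/c['fx']*z,(v-c['cy'])/c['fy']*z,z])+P[:3,3]
def cloud(cam,d):
    c=optics.camera_params(cam); P=np.array(c['pose']); v,u=np.mgrid[:400,:640]
    X=np.stack([(u-c['cx'])/c['fx']*d,(v-c['cy'])/c['fy']*d,d],-1)
    return X@P[:3,:3].T+P[:3,3]
def onplane(cam,u,v,z):
    c=optics.camera_params(cam); P=np.array(c['pose'])
    r=P[:3,:3]@np.array([(u-c['cx'])/c['fx'],(v-c['cy'])/c['fy'],1]); return P[:3,3]+r*(z-P[2,3])/r[2]
E
python3 - <<'E'
from h import *
print(state()); print([a for a in dir(manip) if a[0]!='_'], manip.tcp_to_tips)
for c in ['scene','top','wrist']:
    print(c,optics.camera_params(c)); snap(c,c+'0')
    for q in ['fixture','stop','stop_tab','gauge_grip','gauge_foot','gauge','stand','glue','cup','driver']:
        if c!='wrist': print(q,[(np.round(x['position']),round(x['conf'],2)) for x in optics.landmark_of(q,c)][:3])
print(state()['time'])
E
```

```text
pics
{'time': 0.0, 'joint_pos': array([ 1.19008901,  0.38423991,  0.01638921,  1.37117603, -0.00630104,
        1.38822322, -0.04649205]), 'dq': array([ 0.0006136 , -0.00062446, -0.00101531,  0.00055661,  0.00027298,
       -0.00211211,  0.0022572 ]), 'joint_efforts': array([-8.60105229e-04, -6.27604294e+01,  8.43631681e-01, -3.71834850e+01,
        1.64486258e-02,  1.41151599e-02, -1.40737235e-06]), 'ee_pos': array([ 0.19517242, -0.59321993,  0.24126798]), 'tool_rot': array([-3.10005865e+00, -4.96890167e-01,  5.61361479e-04]), 'wrist_force': array([ 0.47548652, -0.91703825,  0.07976049]), 'moment': array([-0.0059457 , -0.00021483,  0.00938671]), 'opening': 0.998930216637568}
['IKError', 'tcp_to_tips'] 0.011
scene {'fx': 429.15378358611053, 'fy': 429.15378358611053, 'cx': 312.5587113717617, 'cy': 204.772988608824, 'pose': array([[-0.79173363, -0.25391121,  0.55559604,  0.07152338],
       [-0.6108374 ,  0.33795019, -0.71600792,  0.78733092],
       [-0.00596135, -0.90626639, -0.42266499,  0.45232898],
       [ 0.        ,  0.        ,  0.        ,  1.        ]])}
fixture [(array([356
[... 1292 characters left out ...]
ray([247., 231.]), 0.42)]
stand [(array([248., 233.]), 0.93)]
glue [(array([306., 160.]), 0.6)]
cup [(array([245., 154.]), 0.79)]
driver [(array([326., 265.]), 0.73), (array([306., 161.]), 0.7), (array([356., 214.]), 0.44)]
wrist {'fx': 309.70691628693146, 'fy': 309.70691628693146, 'cx': 323.9618417238732, 'cy': 196.33786522047353, 'tool_from_camera': array([[-3.07328206e-04, -9.46832960e-01, -3.21725429e-01,
         8.34192320e-02],
       [ 9.99999897e-01, -1.83069985e-04, -4.16477736e-04,
         8.37469905e-04],
       [ 3.35436579e-04, -3.21725523e-01,  9.46832918e-01,
        -1.32330228e-01],
       [ 0.00000000e+00,  0.00000000e+00,  0.00000000e+00,
         1.00000000e+00]])}
1.15
```

View pics/scene0.png

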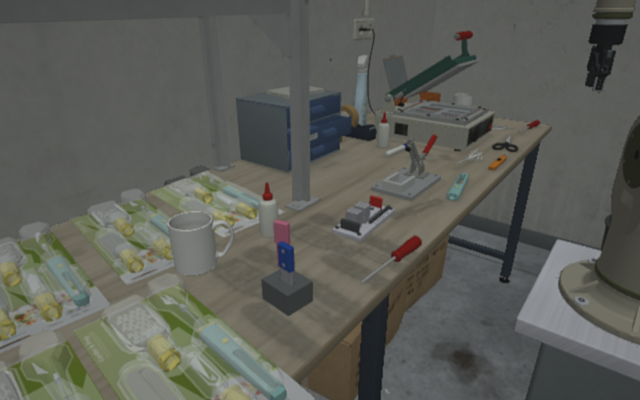

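View pics/top0.png

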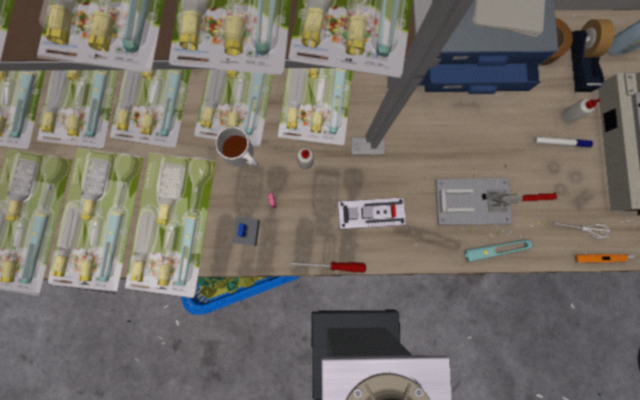

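```bash
python3 - <<'E'
import cv2
a=cv2.imread('pics/top0.png')[130:280,220:420]; cv2.imwrite('pics/top0c.png',cv2.resize(a,None,fx=4,fy=4,interpolation=cv2.INTER_CUBIC))
a=cv2.imread('pics/scene0.png')[160:310,180:430]; cv2.imwrite('pics/scene0c.png',cv2.resize(a,None,fx=3.2,fy=3.2,interpolation=cv2.INTER_CUBIC))
E
```

```text
(no output)
```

View pics/top0c.png

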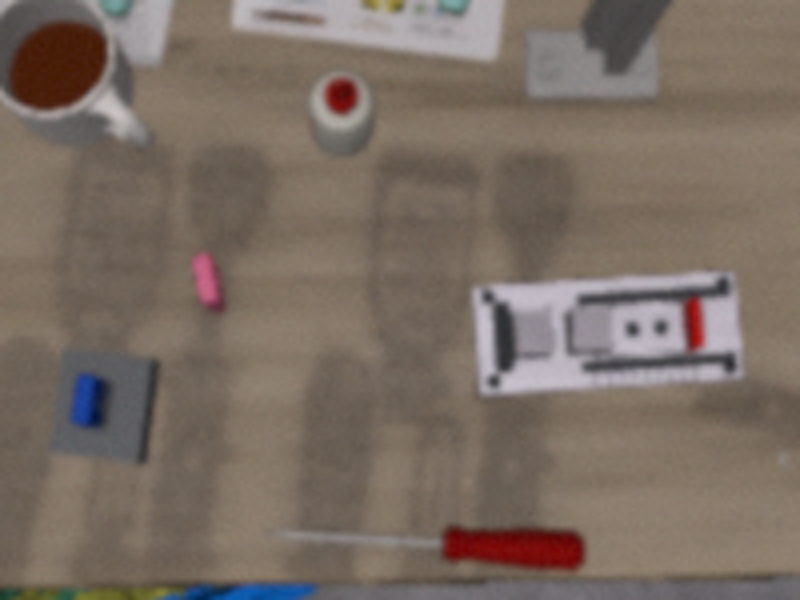

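View pics/scene0c.png

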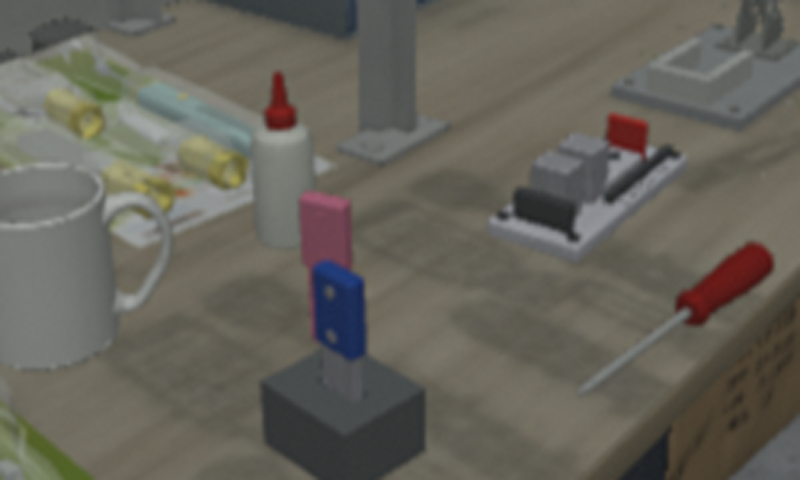

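```bash
python3 - <<'E'
from h import *
d=np.load('/tmp/top0.npz')['d']
f=lambda x,y:(220+x/4,130+y/4)
cs=[onplane('top',*f(*c),0.012) for c in [(473,289),(736,272),(743,378),(481,396)]]
for c in cs: print('plate',c.round(4))
m=sum(cs)/4; print('mid',m.round(4)); ax=(cs[1]+cs[2]-cs[0]-cs[3])/2; print(np.linalg.norm(ax), np.degrees(np.arctan2(ax[1],ax[0]))); ay=(cs[0]+cs[1]-cs[2]-cs[3])/2; print(np.linalg.norm(ay),np.degrees(np.arctan2(ay[1],ay[0])))
for n,c,z in [('standTL',(65,348),.04),('TR',(157,359),.04),('BR',(142,462),.04),('BL',(52,455),.04),('handle',(87,400),.108),('pink',(208,280),.098),('glue',(341,96),.121),('cup',(57,65),.097),('anvilL',(517,333),.052),('stopface',(570,333),.052),('anvil face',(551,333),.052)]:
    print(n,onplane('top',*f(*c),z).round(4))
C=cloud('top',d)
print(C[230,241],C[212,354],d[225:236,241])
P=cloud('scene',np.load('/tmp/scene0.npz')['d'])
for q in [(282,256),(282,262),(375,199)]: print(q,P[q[1],q[0]])
E
```

```text
plate [0.5412 0.1106 0.012 ]
plate [ 0.5502 -0.0596  0.012 ]
plate [ 0.4818 -0.0612  0.012 ]
plate [0.4723 0.1069 0.012 ]
mid [0.5114 0.0242 0.012 ]
0.16940595179981846 -86.87722391085849
0.06868695160947169 2.217033078477014
standTL [0.504  0.3676 0.04  ]
TR [0.4964 0.3104 0.04  ]
BR [0.4329 0.3194 0.04  ]
BL [0.4379 0.3749 0.04  ]
handle [0.468 0.343 0.108]
pink [0.5385 0.2738 0.098 ]
glue [0.6434 0.1939 0.121 ]
cup [0.6699 0.3644 0.097 ]
anvilL [0.5089 0.087  0.052 ]
stopface [0.5085 0.0542 0.052 ]
anvil face [0.5086 0.066  0.052 ]
[0.46802659 0.34465296 0.10842104] [0.5117451  0.07530531 0.05305813] [0.9653441  0.9614869  0.9669066  0.964415   0.9638034  0.9636906
 0.96443975 0.9637957  0.9638213  0.96312994 0.9649286 ]
(282, 256) [0.4711344  0.35302049 0.08792392]
(282, 262) [0.47333343 0.3512329  0.07486221]
(375, 199) [ 0.51472595 -0.02098127  0.04155582]
```

Request:
send_rows(series=[[[0.05,0.06,0.03],[0,0,-0.05],1],[[0.09,0.1,0.06],[0,0,-0.1],1],[[0.13,0.14,0.06],[0,0,-0.15],1],[[0.17,0.18,0.06],[0,0,-0.2],1],[[0.2,0.22,0.06],[0,0,-0.25],1],[[0.24,0.27,0.06],[0,0,-0.3],1],[[0.28,0.32,0.06],[0,0,-0.4],1],[[0.28,0.37,0.06],[0,0,-0.43],1]])

```text
time: 1.95
ee_pos: [0.4441, -0.2925, 0.3016]
tool_rot: [3.136, -0.181, 0.001]
wrist_force: [1.2, -0.3, -0.3]
opening: 1.0
```

Request:
send_rows(series=[[[0.02,0.05,0],[0,0,0],1],[[0.03,0.1,0],[0,0,0],1],[[0.03,0.15,0],[0,0,0],1],[[0.03,0.2,0],[0,0,0],1],[[0.03,0.25,0],[0,0,0],1],[[0.03,0.3,0],[0,0,0],1],[[0.02,0.35,0],[0,0,0],1],[[0.02,0.4,0],[0,0,0],1]])

```text
time: 2.75
ee_pos: [0.4618, 0.1022, 0.3021]
tool_rot: [3.136, -0.176, 0.002]
wrist_force: [1.3, -0.3, 0.5]
opening: 1.0
```

```bash
cat >> h.py <<'E'
def wproj(X,s,c=None):
    c=c or optics.camera_params('wrist'); T=np.array(c['tool_from_camera'])
    Rt=R.from_rotvec(s['tool_rot']).as_matrix(); p=np.atleast_2d(X)
    t=(p-s['ee_pos'])@Rt; q=(t-T[:3,3])@T[:3,:3]
    th=np.arctan2(np.hypot(q[:,0],q[:,1]),q[:,2]); ph=np.arctan2(q[:,1],q[:,0])
    return np.stack([c['cx']+c['fx']*th*np.cos(ph),c['cy']+c['fy']*th*np.sin(ph)],1)
def wray(u,v,s,z,c=None):
    c=c or optics.camera_params('wrist'); T=np.array(c['tool_from_camera'])
    x,y=(u-c['cx'])/c['fx'],(v-c['cy'])/c['fy']; th=np.hypot(x,y)
    r=np.array([np.sin(th)*x/th,np.sin(th)*y/th,np.cos(th)])
    Rt=R.from_rotvec(s['tool_rot']).as_matrix(); o=Rt@T[:3,3]+s['ee_pos']; r=Rt@T[:3,:3]@r
    return o+r*(z-o[2])/r[2]
def wcloud(d,s):
    c=optics.camera_params('wrist'); T=np.array(c['tool_from_camera']); v,u=np.mgrid[:400,:640]
    x,y=(u-c['cx'])/c['fx'],(v-c['cy'])/c['fy']; th=np.hypot(x,y)+1e-9
    X=np.stack([np.tan(th)*x/th*d,np.tan(th)*y/th*d,d],-1)
    Rt=R.from_rotvec(s['tool_rot']).as_matrix()
    return ((X@T[:3,:3].T)+T[:3,3])@Rt.T+s['ee_pos']
def wsnap(name):
    import pickle
    s=state(); p,d=optics.camera('wrist'); cv2.imwrite(f'pics/{name}.png',cv2.cvtColor(p,cv2.COLOR_RGB2BGR)); pickle.dump((s,p,d),open(f'/tmp/{name}.pkl','wb')); return s,p,d
E
python3 - <<'E'
from h import *
wsnap('w1'); print(state()['joint_pos'])
E
```

```text
[ 0.22158254  0.05810248 -0.54571852  1.64178905  0.02739771  1.44757092
 -1.99910246]
```

View pics/w1.png

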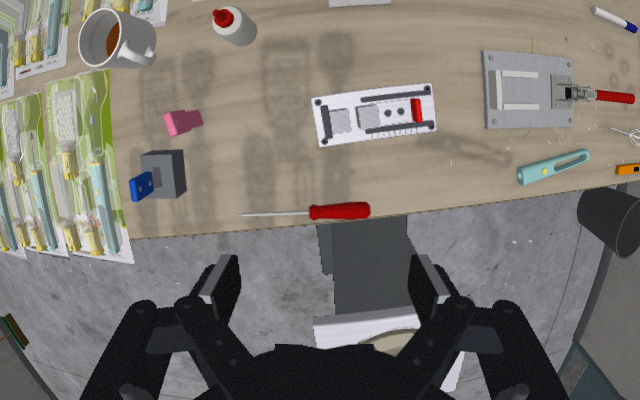

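Request:
send_rows(series=[[[-0.01,0.05,0],[0,0,0],1],[[-0.02,0.1,0],[0,0,0],1],[[-0.02,0.15,0],[0,0,0],1],[[-0.02,0.2,-0.02],[0,0,0],1],[[-0.02,0.242,-0.06],[0,0,0],1],[[-0.02,0.242,-0.06],[0,0,0],1]])

```text
time: 3.4
ee_pos: [0.4398, 0.3458, 0.2382]
tool_rot: [3.137, -0.167, -0.007]
wrist_force: [-0.9, -0.6, 0.8]
opening: 1.0
```

```bash
python3 - <<'E'
from h import *
wsnap('w2')
E
```

```text
(no output)
```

View pics/w2.png

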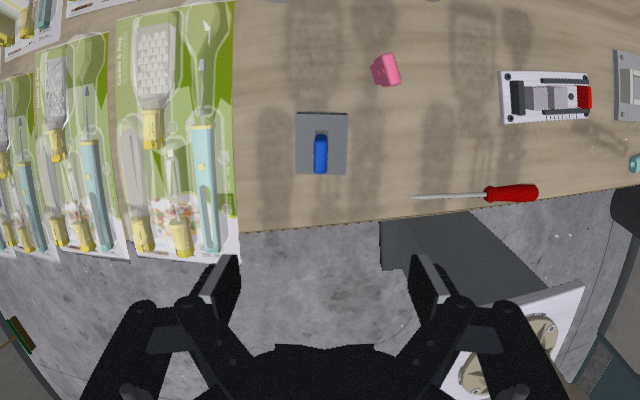

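```bash
python3 - <<'E'
from h import *
import pickle
s,p,d=pickle.load(open('/tmp/w2.pkl','rb'))
Rt=R.from_rotvec(s['tool_rot']).as_matrix(); print('toolz',Rt[:,2].round(4),'y yaw',np.degrees(np.arctan2(Rt[1,1],Rt[0,1])))
C=wcloud(d,s)
hsv=cv2.cvtColor(p,cv2.COLOR_RGB2HSV)
m=(hsv[...,0]>105)&(hsv[...,0]<130)&(hsv[...,1]>150)&(hsv[...,2]>60); m[:100]=0;m[200:]=0;m[:,:280]=0;m[:,360:]=0
H=C[m]; H=H[d[m]>0]; print(len(H),H.min(0),H.max(0))
t=H[H[:,2]>0.104]; print('top',len(t),t.mean(0),t.min(0),t.max(0))
def rect(pts): 
    r=cv2.minAreaRect((pts[:,:2]*1000).astype(np.float32)); return r
print(rect(t))
reg=C[105:185,285:360].reshape(-1,3); t2=reg[(reg[:,2]>.036)&(reg[:,2]<.044)]; print('stand',len(t2),t2.mean(0),rect(t2))
# pixel-based
mm=m.astype(np.uint8); ys,xs=np.nonzero(m); print('blue px',xs.min(),xs.max(),ys.min(),ys.max())
a=p[90:200,270:380]; cv2.imwrite('pics/w2c.png',cv2.cvtColor(cv2.resize(a,None,fx=5,fy=5,interpolation=cv2.INTER_CUBIC),cv2.COLOR_RGB2BGR))
print('TCP px',wproj(s['ee_pos'],s))
E
```

```text
toolz [-4.6e-03 -2.0e-04 -1.0e+00] y yaw -96.09655920676674
484 [0.44090053 0.33823455 0.04038598] [0.48528649 0.35611181 0.11040989]
top 424 [0.4707427  0.34528885 0.108262  ] [0.45589382 0.33823455 0.10403741] [0.48464719 0.35203789 0.11040989]
((470.0384521484375, 345.1047668457031), (11.244330406188965, 28.6749210357666), 83.49514770507812)
stand 2614 [0.47189866 0.34493346 0.04075602] ((469.2167053222656, 345.16094970703125), (56.45363998413086, 66.4682846069336), 82.6102523803711)
blue px 314 327 134 172
TCP px [[323.1048798  269.52438664]]
```

View pics/w2c.png

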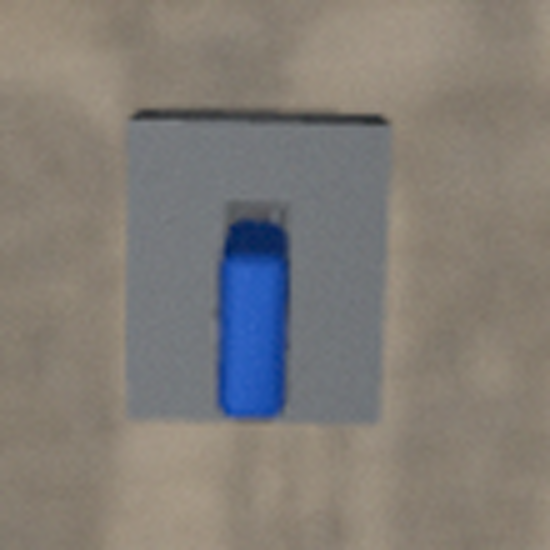

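Request:
send_rows(series=[[[0.03,-0.001,-0.04],[0,0,-0.012],0.2],[[0.03,-0.001,-0.08],[0,0,-0.012],0.0],[[0.03,-0.001,-0.11],[0,0,-0.012],0.0],[[0.03,-0.001,-0.11],[0,0,-0.012],0.0],[[0.03,-0.001,-0.11],[0,0,-0.012],0.0]])

```text
time: 3.95
ee_pos: [0.4735, 0.3406, 0.133]
tool_rot: [-3.135, 0.197, -0.001]
wrist_force: [-1.2, 0.7, 0.5]
opening: 0.496
```

```bash
python3 - <<'E'
from h import *
s,p,d=wsnap('w3'); Rt=R.from_rotvec(s['tool_rot']).as_matrix(); print(s['ee_pos'],Rt[:,2].round(4),'y yaw',np.degrees(np.arctan2(Rt[1,1],Rt[0,1])),s['opening'])
E
```

```text
[0.47348091 0.34057112 0.13296897] [ 7.e-04  0.e+00 -1.e+00] y yaw -97.1846965094277 0.49608990455331037
```

View pics/w3.png

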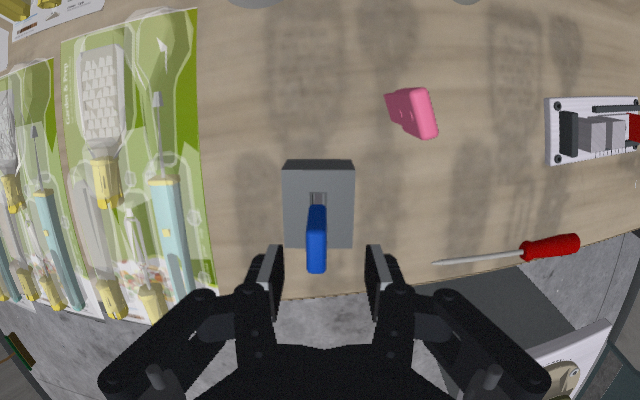

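```bash
cat > m.py <<'E'
from h import *
import pickle,sys
def meas(n,box):
    s,p,d=pickle.load(open(f'/tmp/{n}.pkl','rb')); C=wcloud(d,s); hsv=cv2.cvtColor(p,cv2.COLOR_RGB2HSV)
    m=(hsv[...,0]>105)&(hsv[...,0]<130)&(hsv[...,1]>150)&(hsv[...,2]>60); k=np.zeros_like(m); k[box[1]:box[3],box[0]:box[2]]=1; m&=k&(d>0)
    H=C[m]; zt=np.percentile(H[:,2],95); t=H[H[:,2]>zt-.004]
    print('top z',zt,len(t),cv2.minAreaRect((t[:,:2]*1000).astype(np.float32)))
    reg=C[k&(d>0)]; t2=reg[(reg[:,2]>.036)&(reg[:,2]<.044)]
    if len(t2)>50: print('stand',len(t2),cv2.minAreaRect((t2[:,:2]*1000).astype(np.float32)))
if __name__=='__main__': 
    meas('w3',(283,150,358,280))
    print(state()['ee_pos'])
E
python3 m.py
```

```text
top z 0.10937461558634395 850 ((470.1138610839844, 345.532958984375), (11.02927303314209, 29.512859344482422), 82.87345123291016)
stand 4625 ((469.46429443359375, 345.3042297363281), (56.438472747802734, 66.64557647705078), 82.2669906616211)
[0.47387817 0.34139357 0.13406074]
```

Request:
send_rows(series=[[[-0.0035,0.0045,0],[0,0,0],0.0],[[-0.0035,0.0045,-0.02],[0,0,0],0.0],[[-0.0035,0.0045,-0.04],[0,0,0],0.0],[[-0.0035,0.0045,-0.053],[0,0,0],0.0],[[-0.0035,0.0045,-0.053],[0,0,0],0.0],[[-0.0035,0.0045,-0.053],[0,0,0],0.0]])

```text
time: 4.6
ee_pos: [0.4694, 0.3463, 0.0796]
tool_rot: [-3.135, 0.194, -0.001]
wrist_force: [0.4, 0.5, 0.1]
opening: 0.497
```

```bash
python3 - <<'E'
from h import *
for i in range(3): s,p,d=wsnap('w4'); print(s['ee_pos'],s['opening'],s['wrist_force'])
E
```

```text
[0.46944876 0.34630932 0.07964136] 0.4970400992092313 [0.44848723 0.49079124 0.08495544]
[0.46965964 0.34648364 0.07994184] 0.5006262598873825 [ 0.07736845 -0.6800698  -0.03703448]
[0.46977618 0.34648079 0.0800032 ] 0.50117250597071 [-0.10270852  0.25267747 -0.07399104]
```

View pics/w4.png

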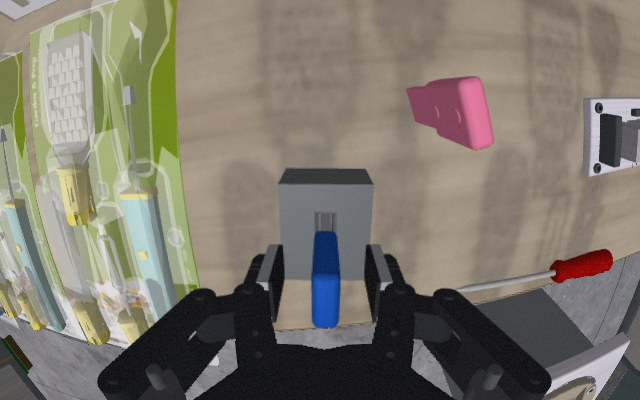

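Request:
send_rows(series=[[[0,0,0],[0,0,0],-1],[[0,0,0],[0,0,0],-1],[[0,0,0],[0,0,0],-1],[[0,0,0],[0,0,0],-1],[[0,0,0],[0,0,0],-1],[[0,0,0],[0,0,0],-1]], grip_force=40)

```text
time: 5.35
ee_pos: [0.4694, 0.3459, 0.0791]
tool_rot: [-3.135, 0.195, -0.001]
wrist_force: [0.2, -0.3, 5.8]
opening: 0.137
```

Request:
send_rows(series=[[[0,0,0.01],[0,0,0],-1],[[0,0,0.03],[0,0,0],-1],[[0,0,0.05],[0,0,0],-1],[[0,0,0.08],[0,0,0],-1],[[0,0,0.1],[0,0,0],-1],[[0,0,0.1],[0,0,0],-1]])

```text
time: 5.95
ee_pos: [0.4702, 0.3471, 0.1821]
tool_rot: [-3.132, 0.194, -0.006]
wrist_force: [-0.4, 0.6, -0.5]
opening: 0.136
```

```bash
python3 - <<'E'
from h import *
s,p,d=wsnap('w5'); print(s['ee_pos'],s['opening'],s['wrist_force'])
E
```

```text
[0.47016109 0.3470921  0.18212319] 0.13636984479349337 [-0.36603721  0.6155504  -0.47431829]
```

View pics/w5.png

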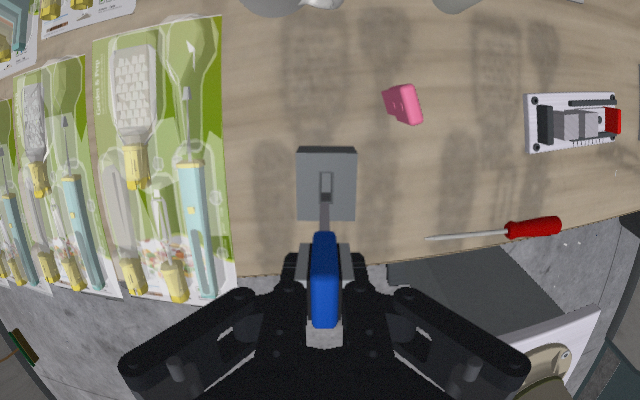

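Request:
send_rows(series=[[[-0.005,-0.03,0.02],[0,0,0.04],-1],[[-0.01,-0.07,0.03],[0,0,0.08],-1],[[-0.02,-0.11,0.03],[0,0,0.12],-1],[[-0.03,-0.15,0.03],[0,0,0.17],-1],[[-0.03,-0.19,0.03],[0,0,0.17],-1],[[-0.03,-0.23,0.03],[0,0,0.17],-1],[[-0.03,-0.27,0.02],[0,0,0.17],-1],[[-0.03,-0.295,0.02],[0,0,0.17],-1]])

```text
time: 6.8
ee_pos: [0.4376, 0.047, 0.1964]
tool_rot: [3.14, 0.066, -0.006]
wrist_force: [0.1, 1.3, -0.8]
opening: 0.139
```

Request:
send_rows(series=[[[0,0,0],[0,0,0],-1],[[0,0,0],[0,0,0],-1],[[0,0,0],[0,0,0],-1]])

```text
time: 7.1
ee_pos: [0.4388, 0.0519, 0.1982]
tool_rot: [-3.14, -0.075, 0.001]
wrist_force: [-0.2, 0.5, 0.2]
opening: 0.133
```

```bash
python3 - <<'E'
from h import *
s,p,d=wsnap('w6'); Rt=R.from_rotvec(s['tool_rot']).as_matrix(); print(s['ee_pos'],Rt[:,2].round(4),'y yaw',np.degrees(np.arctan2(Rt[1,1],Rt[0,1])),s['opening'])
E
```

```text
[0.4388455  0.05194602 0.1981912 ] [-7.e-04  5.e-04 -1.e+00] y yaw -87.28048630085635 0.133354463925645
```

View pics/w6.png

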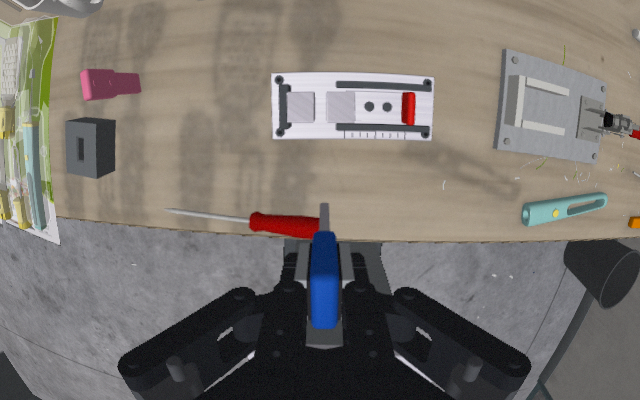

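```bash
cat > fx.py <<'E'
from h import *
import pickle,sys
def fx(n,box):
    s,p,d=pickle.load(open(f'/tmp/{n}.pkl','rb')); C=wcloud(d,s)
    k=np.zeros(d.shape,bool); k[box[1]:box[3],box[0]:box[2]]=1; k&=d>0
    hsv=cv2.cvtColor(p,cv2.COLOR_RGB2HSV)
    V=hsv[...,2].astype(int)
    white=(hsv[...,1]<30)&(V>195)&k
    z=C[...,2]
    pl=k&(z>.009)&(z<.0165)
    r=cv2.minAreaRect((C[pl][:,:2]*1000).astype(np.float32)); print('plate',pl.sum(),np.median(z[pl]),r)
    tp=k&(z>.046)&(z<.058); print('tops',tp.sum(),np.median(z[tp]))
    n_,lab=cv2.connectedComponents(tp.astype(np.uint8))
    for i in range(1,n_):
        q=C[lab==i]
        if len(q)>60: print('  comp',len(q),np.median(q[:,2]),cv2.minAreaRect((q[:,:2]*1000).astype(np.float32)), q.min(0).round(4),q.max(0).round(4))
    x0,y0,x1,y1=box; f=min(6,800/(x1-x0),600/(y1-y0)); a=p[y0:y1,x0:x1]; cv2.imwrite(f'pics/{n}f.png',cv2.cvtColor(cv2.resize(a,None,fx=f,fy=f,interpolation=cv2.INTER_CUBIC),cv2.COLOR_RGB2BGR)); print('scale',f)
if __name__=='__main__': fx(sys.argv[1],tuple(map(int,sys.argv[2:6])))
E
python3 fx.py w6 262 60 445 150
```

```text
plate 5419 0.01268585188459026 ((513.286376953125, 24.269332885742188), (71.1855239868164, 170.50914001464844), 2.6801717281341553)
tops 1929 0.05258092941997611
  comp 844 0.05264971591900722 ((510.8451232910156, 76.72879028320312), (28.11046600341797, 24.3419132232666), 2.3767318725585938) [0.4966 0.064  0.0506] [0.5254 0.089  0.0554]
  comp 865 0.052726940172912434 ((512.524658203125, 40.214698791503906), (28.090700149536133, 24.21407699584961), 3.106806516647339) [0.4981 0.0274 0.0502] [0.5266 0.0529 0.0552]
  comp 220 0.04734020530421558 ((516.1951904296875, -25.810758590698242), (30.220890045166016, 8.013257026672363), 5.236034393310547) [ 0.5009 -0.0303  0.046 ] [ 0.5313 -0.0213  0.0496]
scale 4.371584699453552
```

View pics/w6f.png

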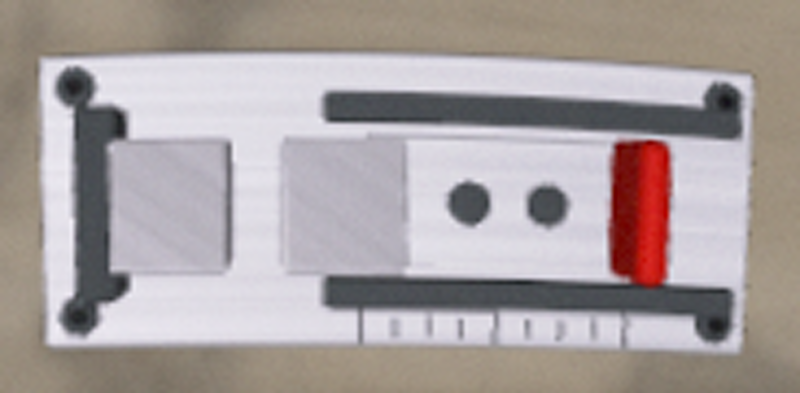

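```bash
python3 - <<'E'
from h import *
import pickle
s,p,d=pickle.load(open('/tmp/w6.pkl','rb')); C=wcloud(d,s)
Rt=R.from_rotvec(s['tool_rot']).as_matrix(); Tl=(C-s['ee_pos'])@Rt
hsv=cv2.cvtColor(p,cv2.COLOR_RGB2HSV)
m=(hsv[...,0]>105)&(hsv[...,0]<130)&(hsv[...,1]>150)&(hsv[...,2]>40)&(d>0); m[:220]=0;m[335:]=0;m[:,:300]=0;m[:,350:]=0
q=Tl[m]; print(len(q),np.percentile(q,[1,50,99],axis=0)*1000)
for v in range(200,345,6): print(v,[ (Tl[v,u]*1000).round(0).tolist() for u in (318,325,332)])
E
```

```text
2564 [[-12.17285113  -5.28599336 -30.65253962]
 [ 12.45232853   0.58656281 -28.2606134 ]
 [ 15.96653704   6.38164965  11.22670684]]
200 [[-33.0, -6.0, 198.0], [-33.0, 2.0, 198.0], [-33.0, 10.0, 197.0]]
206 [[-40.0, -6.0, 197.0], [12.0, 1.0, 59.0], [-39.0, 10.0, 196.0]]
212 [[-47.0, -6.0, 198.0], [12.0, 1.0, 48.0], [-47.0, 10.0, 198.0]]
218 [[-51.0, -6.0, 187.0], [12.0, 1.0, 38.0], [-55.0, 10.0, 197.0]]
224 [[-54.0, -6.0, 177.0], [12.0, 1.0, 28.0], [-62.0, 10.0, 197.0]]
230 [[-59.0, -6.0, 174.0], [12.0, 1.0, 22.0], [-70.0, 10.0, 197.0]]
236 [[15.0, -2.0, 7.0], [16.0, 1.0, 6.0], [15.0, 5.0, 7.0]]
242 [[16.0, -2.0, -1.0], [15.0, 1.0, 0.0], [15.0, 4.0, 1.0]]
248 [[15.0, -2.0, -6.0], [15.0, 1.0, -5.0], [15.0, 4.0, -5.0]]
254 [[15.0, -2.0, -11.0], [15.0, 1.0, -11.0], [15.0, 4.0, -10.0]]
260 [[16.0, -2.0, -17.0], [15.0, 1.0, -17.0], [16.0, 4.0, -18.0]]
266 [[15.0, -2.0, -22.0], [16.0, 1.0, -22.0], [15.0, 4.0, -21.0]]
272 [[16.0, -2.0, -27.0], [16.0, 1.0, -27.0], [15.0, 4.0, -26.0]]
278 [[14.0, -2.0, -29.0], [14.0, 1.0, -29.0], [14.0, 4.0, -29.0]]
284 [[12.0, -2.0, -30.0], [12.0, 1.0, -30.0], [12.0, 4.0, -31.0]]
290 [[9.0, -2.0, -29.0], [9.0, 1.0, -30.0], [9.0, 4.0, -30.0]]
296 [[6.0, -2.0, -30.0], [6.0, 1.0, -30.0], [6.0, 4.0, -30.0]]
302 [[2.0, -2.0, -29.0], [3.0, 1.0, -30.0], [2.0, 4.0, -30.0]]
308 [[-1.0, -2.0, -29.0], [-2.0, 1.0, -29.0], [-1.0, 4.0, -29.0]]
314 [[-5.0, -2.0, -29.0], [-4.0, 1.0, -29.0], [-4.0, 4.0, -30.0]]
320 [[-8.0, -2.0, -30.0], [-8.0, 1.0, -30.0], [-8.0, 4.0, -29.0]]
326 [[-10.0, -2.0, -31.0], [-11.0, 1.0, -30.0], [-12.0, 4.0, -29.0]]
332 [[-327.0, -11.0, 295.0], [-328.0, 2.0, 296.0], [-329.0, 15.0, 297.0]]
338 [[-329.0, -10.0, 281.0], [-328.0, 2.0, 279.0], [-330.0, 15.0, 281.0]]
344 [[-328.0, -10.0, 264.0], [-329.0, 2.0, 265.0], [-331.0, 15.0, 267.0]]
```

Request:
send_rows(series=[[[0.03,0.004,0],[0,0,0],-1],[[0.06,0.007,0],[0,0,0],-1],[[0.0715,0.0073,-0.02],[0,0,0],-1],[[0.0715,0.0073,-0.05],[0,0,0],-1],[[0.0715,0.0073,-0.069],[0,0,0],-1],[[0.0715,0.0073,-0.069],[0,0,0],-1],[[0.0715,0.0073,-0.069],[0,0,0],-1],[[0.0715,0.0073,-0.069],[0,0,0],-1]])

```text
time: 7.95
ee_pos: [0.5115, 0.0588, 0.131]
tool_rot: [-3.14, -0.073, -0.003]
wrist_force: [0.1, 0.0, -0.0]
opening: 0.132
```

```bash
python3 - <<'E'
from h import *
s,p,d=wsnap('w7'); Rt=R.from_rotvec(s['tool_rot']).as_matrix(); print(s['ee_pos'],state()['ee_pos'],Rt[:,2].round(4),'y yaw',np.degrees(np.arctan2(Rt[1,1],Rt[0,1])),s['opening'])
C=wcloud(d,s); z=C[...,2]
Tl=(C-s['ee_pos'])@Rt
for v in range(180,270,5):
  print(v,[(u,(Tl[v,u]*1000).round(0).tolist()) for u in (310,325,340)])
snap('scene','s7')
a=cv2.imread('pics/s7.png')[150:250,280:440]; cv2.imwrite('pics/s7c.png',cv2.resize(a,None,fx=5,fy=5,interpolation=cv2.INTER_CUBIC))
E
```

```text
[0.51149788 0.05879895 0.13102985] [0.51155698 0.05856318 0.13109016] [ 2.2e-03  4.0e-04 -1.0e+00] y yaw -87.32568730231473 0.13205946653700232
180 [(310, [14.0, -11.0, 115.0]), (325, [13.0, 1.0, 119.0]), (340, [14.0, 14.0, 116.0])]
185 [(310, [14.0, -10.0, 101.0]), (325, [9.0, 1.0, 118.0]), (340, [14.0, 13.0, 102.0])]
190 [(310, [14.0, -10.0, 88.0]), (325, [4.0, 1.0, 118.0]), (340, [14.0, 12.0, 86.0])]
195 [(310, [13.0, -9.0, 78.0]), (325, [-0.0, 1.0, 118.0]), (340, [13.0, 12.0, 78.0])]
200 [(310, [9.0, -10.0, 78.0]), (325, [-4.0, 1.0, 117.0]), (340, [9.0, 12.0, 78.0])]
205 [(310, [6.0, -10.0, 78.0]), (325, [13.0, 1.0, 58.0]), (340, [5.0, 12.0, 78.0])]
210 [(310, [2.0, -10.0, 78.0]), (325, [13.0, 1.0, 50.0]), (340, [1.0, 12.0, 79.0])]
215 [(310, [-2.0, -10.0, 78.0]), (325, [12.0, 1.0, 42.0]), (340, [-2.0, 12.0, 78.0])]
220 [(310, [-6.0, -10.0, 78.0]), (325, [13.0, 1.0, 34.0]), (340, [-7.0, 12.0, 79.0])]
225 [(310, [-11.0, -10.0, 79.0]), (325, [13.0, 1.0, 27.0]), (340, [-11.0, 12.0, 78.0])]
230 [(310, [-33.0, -12.0, 118.0]), (325, [12.0, 1.0, 20.0]), (340, [-33.0, 15.0, 118.0])]
235 [(310, [-44.0, -13.0, 130.0]), (325, [15.0, 1.0, 9.0]), (340, [-44.0, 16.0, 131.0])]
240 [(310, [-49.0, -13.0, 129.0]), (325, [15.0, 1.0, 3.0]), (340, [-49.0, 16.0, 129.0])]
245 [(310, [11.0, -6.0, 6.0]), (325, [15.0, 1.0, -2.0]), (340, [12.0, 9.0, 4.0])]
250 [(310, [12.0, -6.0, -1.0]), (325, [15.0, 1.0, -7.0]), (340, [12.0, 8.0, -2.0])]
255 [(310, [12.0, -6.0, -6.0]), (325, [16.0, 1.0, -13.0]), (340, [12.0, 8.0, -6.0])]
260 [(310, [12.0, -6.0, -11.0]), (325, [15.0, 1.0, -16.0]), (340, [12.0, 8.0, -11.0])]
265 [(310, [12.0, -6.0, -16.0]), (325, [15.0, 1.0, -21.0]), (340, [12.0, 8.0, -15.0])]
```

View pics/w7.png

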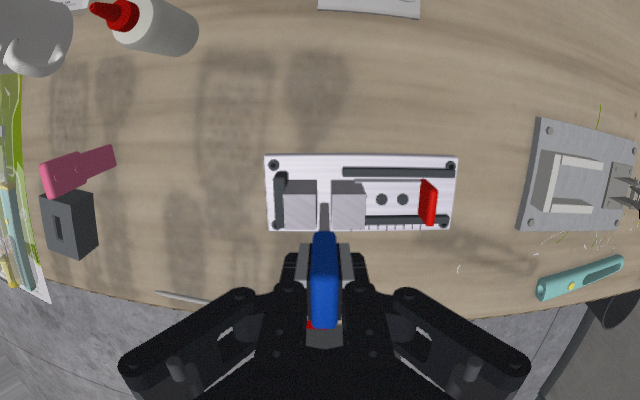

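View pics/s7c.png

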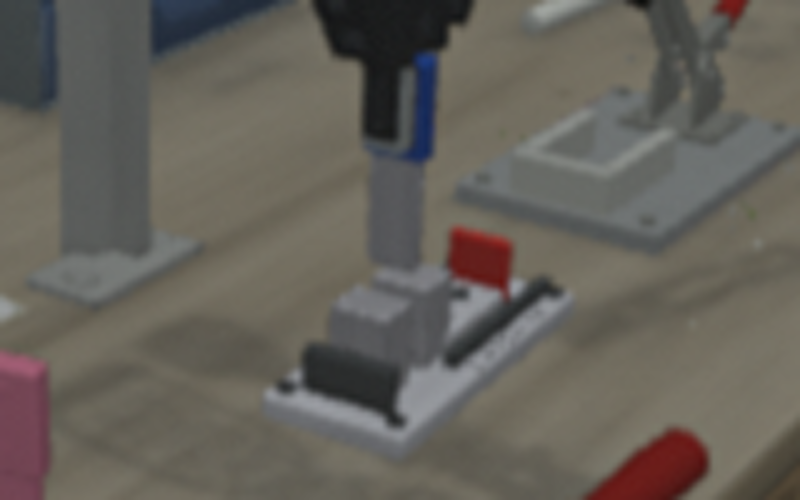

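```bash
cat > gap.py <<'E'
from h import *
import pickle,sys
n=sys.argv[1]
s,p,d=pickle.load(open(f'/tmp/{n}.pkl','rb')); C=wcloud(d,s); Rt=R.from_rotvec(s['tool_rot']).as_matrix(); Tl=(C-s['ee_pos'])@Rt*1000
z=C[...,2]
for v in range(192,228,4):
    us=np.arange(270,380); t=us[(z[v,us]>.047)&(z[v,us]<.057)]
    L=t[t<325-3];Rr=t[t>325+3]
    if len(L)and len(Rr): print(v,'anvil edge y',Tl[v,L.max(),1].round(1),'stop edge',Tl[v,Rr.min(),1].round(1), 'gap px',L.max(),Rr.min(), 'x',Tl[v,L.max(),0].round(1))
for v in range(206,232,5):
    us=np.arange(310,340); t=us[(Tl[v,us,2]<66)]; 
    if len(t): print('blade',v,Tl[v,t,1].min().round(1),Tl[v,t,1].max().round(1))
E
python3 gap.py w7; python3 fx.py w7 262 145 465 235
```

```text
192 anvil edge y -6.0 stop edge 6.4 gap px 315 332 x 14.0
196 anvil edge y -5.9 stop edge 6.3 gap px 315 332 x 12.3
200 anvil edge y -5.9 stop edge 6.4 gap px 315 332 x 9.3
204 anvil edge y -6.0 stop edge 6.4 gap px 315 332 x 5.9
208 anvil edge y -6.0 stop edge 6.4 gap px 315 332 x 3.3
212 anvil edge y -6.0 stop edge 6.4 gap px 315 332 x -0.4
216 anvil edge y -6.0 stop edge 6.4 gap px 315 332 x -3.2
220 anvil edge y -6.1 stop edge 6.5 gap px 315 332 x -6.5
224 anvil edge y -5.5 stop edge 6.5 gap px 316 332 x -12.0
blade 206 -2.1 3.2
blade 211 -1.9 3.1
blade 216 -1.8 3.0
blade 221 -1.7 2.9
blade 226 -1.6 2.8
blade 231 -3.6 4.7
plate 5834 0.012782105168734917 ((513.91015625, 24.69654083251953), (69.73889923095703, 170.15762329101562), 2.660799741744995)
tops 2812 0.05265045114891934
  comp 277 0.04740870126983883 ((516.3578491210938, -25.664215087890625), (30.06173324584961, 7.479485988616943), 2.9701197147369385) [ 0.5013 -0.0293  0.046 ] [ 0.5314 -0.0214  0.0499]
  comp 1246 0.05270454273557139 ((511.0055236816406, 76.47979736328125), (28.814350128173828, 24.153596878051758), 3.3307156562805176) [0.4961 0.0638 0.046 ] [0.5256 0.0886 0.0547]
  comp 1288 0.0527529133942482 ((512.7676391601562, 40.162811279296875), (29.14778709411621, 24.580703735351562), 3.1378512382507324) [0.498  0.0276 0.0461] [0.5276 0.0531 0.0547]
scale 3.9408866995073892
```

Request:
send_rows(series=[[[0,0,-0.01],[0,0,0],-1],[[0,0,-0.02],[0,0,0],-1],[[0,0,-0.03],[0,0,0],-1],[[0,0,-0.04],[0,0,0],-1],[[0,0,-0.046],[0,0,0],-1],[[0,0,-0.046],[0,0,0],-1]])

```text
time: 8.65
ee_pos: [0.5099, 0.058, 0.0823]
tool_rot: [-3.141, -0.072, 0.003]
wrist_force: [0.1, -0.3, -1.2]
opening: 0.135
```

Request:
send_rows(series=[[[0,0,-0.001],[0,0,0],-1],[[0,0,-0.002],[0,0,0],-1],[[0,0,-0.003],[0,0,0],-1]])

```text
time: 8.95
ee_pos: [0.511, 0.0581, 0.081]
tool_rot: [-3.141, -0.072, -0.001]
wrist_force: [-1.8, -0.6, 10.3]
opening: 0.135
```

Request:
send_rows(series=[[[0,0,0.001],[0,0,0],-1],[[0,0,0.001],[0,0,0],-0.6],[[0,0,0.001],[0,0,0],-0.3],[[0,0,0.001],[0,0,0],-0.1],[[0,0,0.001],[0,0,0],0],[[0,0,0.001],[0,0,0],0],[[0,0,0.001],[0,0,0],0]])

```text
time: 9.65
ee_pos: [0.5107, 0.0581, 0.0816]
tool_rot: [-3.141, -0.072, -0.0]
wrist_force: [-1.0, -1.1, -0.0]
opening: 0.497
```

```bash
python3 - <<'E'
from h import *
s,p,d=wsnap('w8'); print(s['ee_pos'],s['opening'],s['wrist_force'])
E
python3 gap.py w8
```

```text
[0.5106699  0.0580629  0.08159641] 0.49747827798567906 [-0.9835293  -1.06321106 -0.02817249]
216 anvil edge y -7.6 stop edge 6.4 gap px 310 334 x 14.8
220 anvil edge y -1.2 stop edge 5.3 gap px 321 332 x 12.8
224 anvil edge y -1.1 stop edge 5.3 gap px 321 332 x 12.1
blade 206 -8.2 10.1
blade 211 -7.9 9.7
blade 216 -7.6 9.3
blade 221 -7.4 9.0
blade 226 -7.4 9.1
blade 231 -7.5 9.2
```

View pics/w8.png

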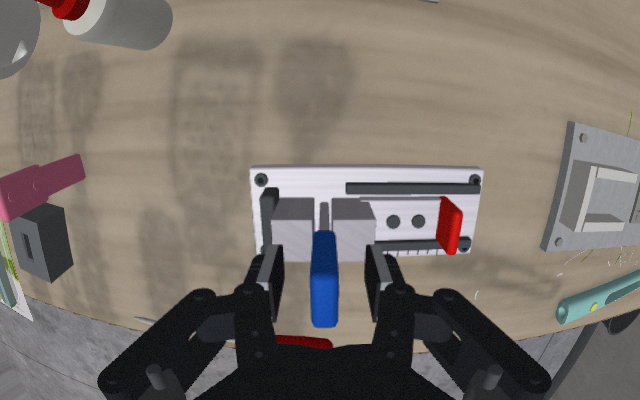

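Request:
send_rows(series=[[[0,0,0.02],[0,0,0],0],[[0,0,0.05],[0,0,0],0],[[0,0,0.075],[0,0,0],-0.3],[[0.002,-0.04,0.08],[0,0,0],-1],[[0.004,-0.08,0.08],[0,0,0],-1],[[0.0065,-0.12,0.06],[0,0,0],-1],[[0.0065,-0.12,0.02],[0,0,0],-1],[[0.0065,-0.12,-0.01],[0,0,0],-1]])

```text
time: 10.5
ee_pos: [0.5167, -0.064, 0.0701]
tool_rot: [3.14, 0.066, -0.0]
wrist_force: [-0.5, 0.7, -0.3]
opening: 0.002
```

Request:
send_rows(series=[[[0,0,-0.015],[0,0,0],-1],[[0,0,-0.03],[0,0,0],-1],[[0,0,-0.0355],[0,0,0],-1],[[0,0,-0.0355],[0,0,0],-1],[[0,0,-0.0355],[0,0,0],-1]], grip_force=60)

```text
time: 11.0
ee_pos: [0.5177, -0.0619, 0.0368]
tool_rot: [3.141, 0.072, 0.002]
wrist_force: [0.3, 0.8, -0.2]
opening: -0.001
```

```bash
python3 - <<'E'
from h import *
s,p,d=wsnap('w9'); print(s['ee_pos'],s['opening'],s['wrist_force'],s['tool_rot'])
snap('scene','s9')
a=cv2.imread('pics/s9.png')[150:250,280:440]; cv2.imwrite('pics/s9c.png',cv2.resize(a,None,fx=5,fy=5,interpolation=cv2.INTER_CUBIC))
E
```

```text
[ 0.51767572 -0.06188256  0.0368257 ] -0.000786186986553499 [ 0.33393097  0.814813   -0.21378291] [3.14071360e+00 7.21697302e-02 1.53486414e-03]
```

View pics/w9.png

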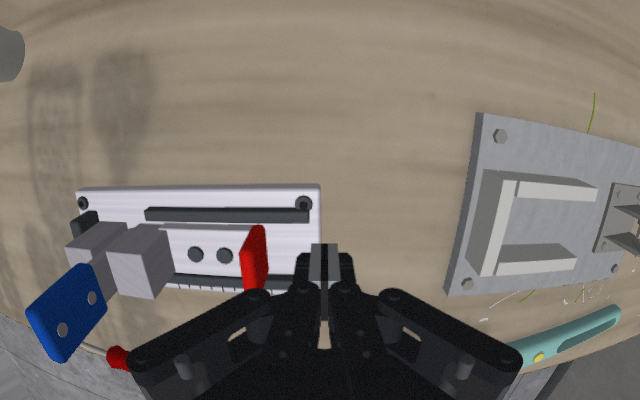

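View pics/s9c.png

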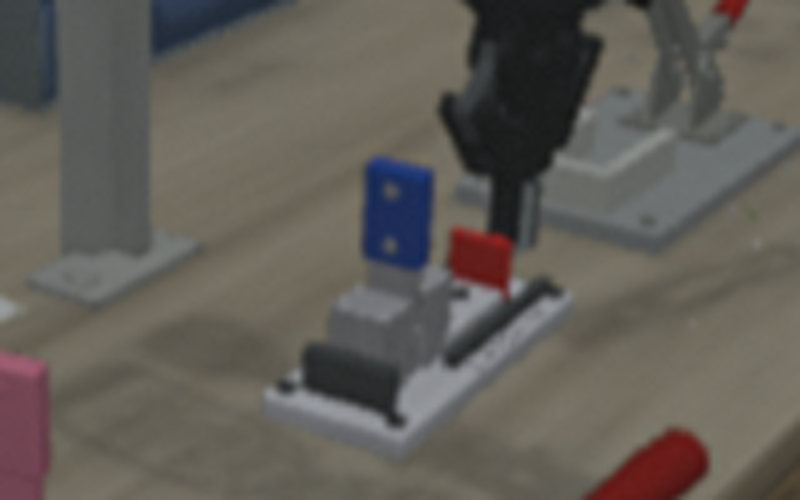

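Request:
send_rows(series=[[[0,0.003,0],[0,0,0],-1],[[0,0.006,0],[0,0,0],-1],[[0,0.009,0],[0,0,0],-1],[[0,0.012,0],[0,0,0],-1],[[0,0.012,0],[0,0,0],-1]])

```text
time: 11.6
ee_pos: [0.5172, -0.0492, 0.0362]
tool_rot: [-3.14, -0.073, -0.0]
wrist_force: [-1.2, -0.5, 0.6]
opening: 0.0
```

Request:
send_rows(series=[[[0,0.002,0],[0,0,0],-1],[[0,0.004,0],[0,0,0],-1],[[0,0.004,0],[0,0,0],-1]])

```text
time: 11.9
ee_pos: [0.5172, -0.0456, 0.0361]
tool_rot: [-3.141, -0.073, -0.0]
wrist_force: [-0.3, 0.3, 0.0]
opening: 0.004
```

```bash
python3 - <<'E'
from h import *
s,p,d=wsnap('w10'); print(s['ee_pos'],s['wrist_force'])
a=p[180:350,180:400]; cv2.imwrite('pics/w10c.png',cv2.cvtColor(cv2.resize(a,None,fx=3.5,fy=3.5,interpolation=cv2.INTER_CUBIC),cv2.COLOR_RGB2BGR))
E
```

```text
[ 0.51716114 -0.04556042  0.03608566] [-0.31889131  0.30623137  0.04297654]
```

View pics/w10c.png

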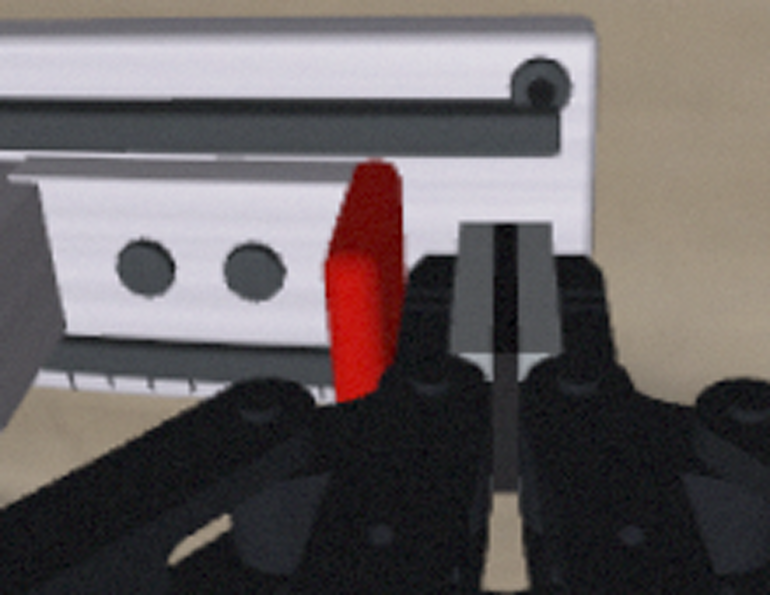

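Request:
send_rows(series=[[[0,0.001,0],[0,0,0],-1],[[0,0.002,0],[0,0,0],-1],[[0,0.002,0],[0,0,0],-1]])

```text
time: 12.25
ee_pos: [0.5172, -0.0437, 0.0361]
tool_rot: [-3.141, -0.072, -0.0]
wrist_force: [0.2, 0.9, -0.8]
opening: 0.001
```

Request:
send_rows(series=[[[0,0.001,0],[0,0,0],-1],[[0,0.002,0],[0,0,0],-1],[[0,0.002,0],[0,0,0],-1]])

```text
time: 12.55
ee_pos: [0.5171, -0.0428, 0.0361]
tool_rot: [3.14, 0.071, -0.0]
wrist_force: [-1.5, -3.8, 0.2]
opening: 0.001
```

Request:
send_rows(series=[[[0,0.001,0],[0,0,0],-1],[[0,0.002,0],[0,0,0],-1],[[0,0.003,0],[0,0,0],-1],[[0,0.003,0],[0,0,0],-1]])

```text
time: 12.95
ee_pos: [0.517, -0.0389, 0.0361]
tool_rot: [3.141, 0.072, -0.0]
wrist_force: [-0.7, -4.4, 1.3]
opening: 0.002
```

```bash
python3 - <<'E'
from h import *
s,p,d=wsnap('w11'); print(s['ee_pos'],s['wrist_force'])
snap('scene','s11')
a=p[180:370,0:330]; cv2.imwrite('pics/w11c.png',cv2.cvtColor(cv2.resize(a,None,fx=2.4,fy=2.4,interpolation=cv2.INTER_CUBIC),cv2.COLOR_RGB2BGR))
E
```

```text
[ 0.51700925 -0.03885513  0.03609545] [-0.68109985 -4.4349037   1.33216875]
```

View pics/w11c.png

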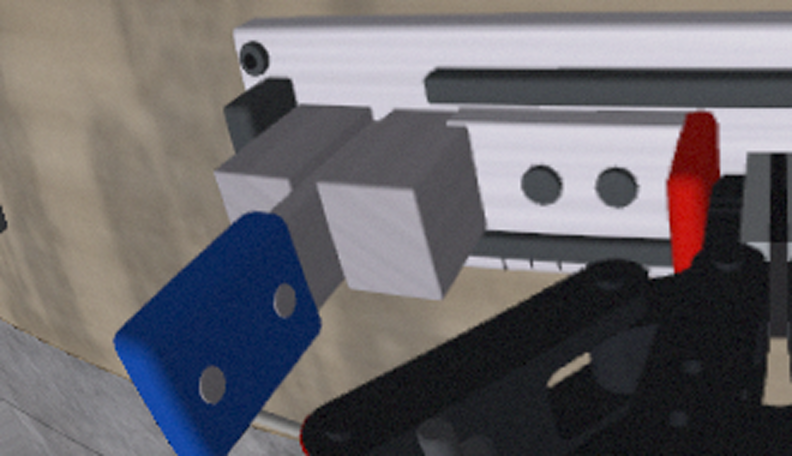

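Request:
send_rows(series=[[[0,0.0005,0],[0,0,0],-1],[[0,0.001,0],[0,0,0],-1],[[0,0.001,0],[0,0,0],-1]])

```text
time: 13.35
ee_pos: [0.517, -0.0378, 0.0361]
tool_rot: [-3.141, -0.072, 0.0]
wrist_force: [-1.8, -4.7, 1.3]
opening: 0.002
```

Request:
send_rows(series=[[[0,0.0005,0],[0,0,0],-1],[[0,0.0005,0],[0,0,0],-1]])

```text
time: 13.55
ee_pos: [0.517, -0.0376, 0.036]
tool_rot: [3.141, 0.072, -0.001]
wrist_force: [-2.6, -4.6, 2.5]
opening: -0.002
```

Request:
send_rows(series=[[[0,0.0005,0],[0,0,0],-1],[[0,0.0005,0],[0,0,0],-1]])

```text
time: 13.75
ee_pos: [0.517, -0.0375, 0.0361]
tool_rot: [3.14, 0.071, -0.001]
wrist_force: [-2.4, -6.3, 2.5]
opening: 0.001
```

Request:
send_rows(series=[[[0,0.0005,0],[0,0,0],-1],[[0,0.0005,0],[0,0,0],-1]])

```text
time: 13.95
ee_pos: [0.5169, -0.0375, 0.0361]
tool_rot: [3.14, 0.07, -0.001]
wrist_force: [-2.8, -6.8, 3.2]
opening: -0.004
```

```bash
python3 - <<'E'
from h import *
for i in range(3):
    s,p,d=wsnap('w12'); print(s['ee_pos'],s['wrist_force'])
a=p[180:370,0:330]; cv2.imwrite('pics/w12c.png',cv2.cvtColor(cv2.resize(a,None,fx=2.4,fy=2.4,interpolation=cv2.INTER_CUBIC),cv2.COLOR_RGB2BGR))
E
```

```text
[ 0.51694233 -0.03752094  0.03608044] [-2.82880987 -6.76254757  3.23865015]
[ 0.51697476 -0.0374977   0.03607543] [-2.1520389  -8.4759237   2.04461284]
[ 0.51692884 -0.03751298  0.0360583 ] [-2.29146634 -7.25541802  2.233275  ]
```

View pics/w12c.png

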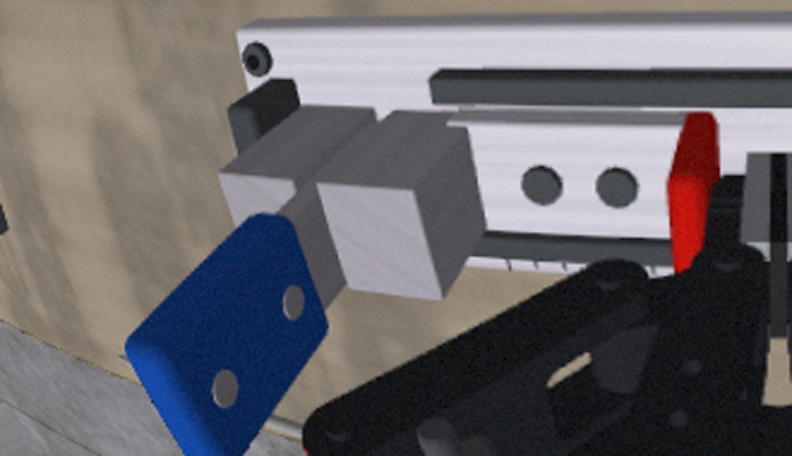

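```bash
python3 fx.py w12 85 180 330 330; python3 - <<'E'
from h import *
import pickle
# scene view
p,d=snap('scene','s12')
a=cv2.imread('pics/s12.png')[150:250,280:440]; cv2.imwrite('pics/s12c.png',cv2.resize(a,None,fx=5,fy=5,interpolation=cv2.INTER_CUBIC))
s,p,d=pickle.load(open('/tmp/w12.pkl','rb')); C=wcloud(d,s); hsv=cv2.cvtColor(p,cv2.COLOR_RGB2HSV)
m=(hsv[...,0]>105)&(hsv[...,0]<130)&(hsv[...,1]>120)&(d>0); m[:,200:]=0;m[:240]=0
q=C[m]*1000; print(len(q)); 
for lo in range(60,114,6):
    t=q[(q[:,2]>=lo)&(q[:,2]<lo+6)]
    if len(t)>20: print(lo,t.min(0).round(1),t.max(0).round(1),np.percentile(t[:,1],10).round(1))
E
```

```text
plate 7102 0.012733423278312533 ((513.543212890625, 34.31475067138672), (70.17752838134766, 150.70062255859375), 2.7781200408935547)
tops 4361 0.0524843951598598
  comp 3373 0.05263709329338532 ((511.97613525390625, 60.45163345336914), (29.145051956176758, 56.481868743896484), 2.7218244075775146) [0.4975 0.0322 0.046 ] [0.5275 0.0891 0.0579]
  comp 987 0.048131356708164014 ((524.7471923828125, -23.223379135131836), (16.776704788208008, 30.585432052612305), 41.99956130981445) [ 0.5083 -0.0398  0.046 ] [ 0.5323 -0.0168  0.058 ]
scale 3.2653061224489797
5150
66 [497.5  53.8  66.1] [527.   65.5  72. ] 54.8
72 [497.3  53.8  72. ] [527.2  66.   78. ] 54.7
78 [496.7  53.6  78.1] [527.3  66.6  84. ] 54.7
84 [497.6  53.7  84. ] [527.3  67.   90. ] 54.8
90 [497.3   7.3  90. ] [527.8  67.   96. ] 54.7
96 [497.8   3.7  96. ] [528.6  66.9 102. ] 54.6
102 [497.5   5.  102. ] [528.2  67.2 108. ] 54.6
108 [496.9  53.5 108. ] [527.5  67.1 112.2] 55.3
```

View pics/s12c.png

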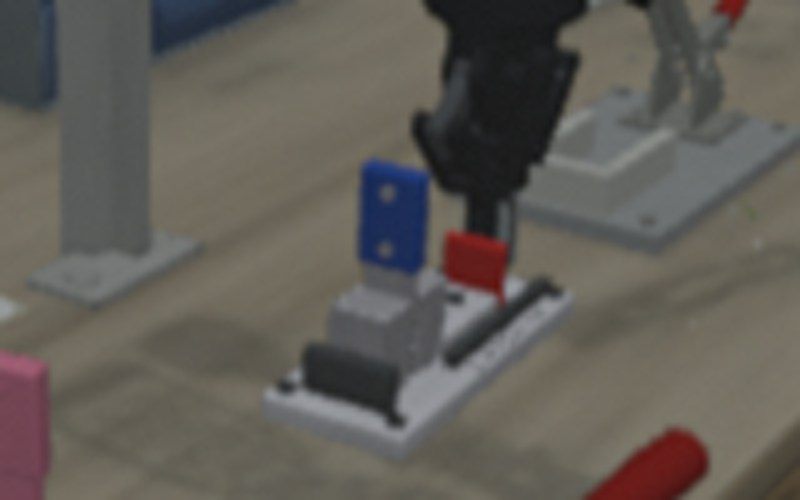

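Request:
send_rows(series=[[[0,-0.002,0],[0,0,0],-1],[[0,-0.006,0],[0,0,0],-1],[[0,-0.015,0],[0,0,0],-1],[[0,-0.022,0.01],[0,0,0],-1],[[0,-0.022,0.05],[0,0,0],-1],[[0,-0.022,0.09],[0,0,0],-0.5],[[0,-0.022,0.13],[0,0,0],0],[[-0.02,0.01,0.14],[0,0,0],0]])

```text
time: 14.95
ee_pos: [0.501, -0.0306, 0.1815]
tool_rot: [3.139, 0.061, 0.014]
wrist_force: [0.2, 1.3, 0.1]
opening: 0.49
```

Request:
send_rows(series=[[[-0.03,0.03,0.01],[0,0,0],0],[[-0.05,0.06,0.02],[0,0,0],0],[[-0.05,0.06,0.02],[0,0,0],0],[[-0.05,0.06,0.02],[0,0,0],0]])

```text
time: 15.35
ee_pos: [0.4474, 0.0337, 0.1972]
tool_rot: [3.14, 0.074, 0.004]
wrist_force: [-0.0, -0.4, -1.6]
opening: 0.503
```

```bash
python3 - <<'E'
from h import *
s,p,d=wsnap('w13'); print(s['ee_pos'],s['wrist_force'],s['tool_rot'])
E
```

```text
[0.44743906 0.03371351 0.19724149] [-0.03783444 -0.42011899 -1.62150775] [3.13984781 0.07428269 0.00360877]
```

View pics/w13.png

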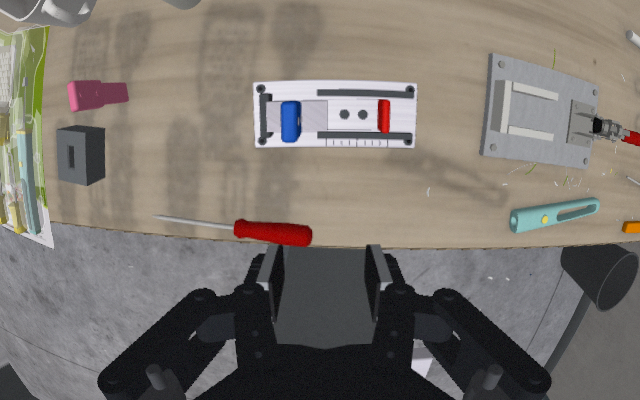

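```bash
python3 - <<'E'
from h import *
import pickle
s,p,d=pickle.load(open('/tmp/w13.pkl','rb')); C=wcloud(d,s); hsv=cv2.cvtColor(p,cv2.COLOR_RGB2HSV)
m=(hsv[...,0]>105)&(hsv[...,0]<130)&(hsv[...,1]>120)&(d>0); m[:,:260]=0;m[:,320:]=0;m[160:]=0
q=C[m]; zt=np.percentile(q[:,2],95); t=q[q[:,2]>zt-.004]; print(zt,cv2.minAreaRect((t[:,:2]*1000).astype(np.float32)))
E
python3 fx.py w13 240 70 430 160
```

```text
0.11152173539173275 ((511.2154846191406, 61.05875015258789), (28.147193908691406, 11.702863693237305), 1.7995426654815674)
plate 5082 0.012706151125775611 ((513.5830688476562, 24.233444213867188), (69.53355407714844, 170.91299438476562), 2.6425342559814453)
tops 1492 0.05254390429578326
  comp 234 0.04733837806282526 ((516.0760498046875, -20.672462463378906), (30.754663467407227, 7.728398323059082), 4.265686511993408) [ 0.5005 -0.0244  0.046 ] [ 0.5314 -0.016   0.0495]
  comp 447 0.05273917392819891 ((510.8590087890625, 79.99237060546875), (27.356809616088867, 18.290987014770508), 0.986811101436615) [0.4971 0.0711 0.0507] [0.5247 0.0894 0.0549]
  comp 811 0.052707026738095575 ((512.8401489257812, 45.7933235168457), (27.284725189208984, 24.774324417114258), 2.6991498470306396) [0.499  0.033  0.0503] [0.5268 0.0588 0.0551]
scale 4.2105263157894735
```

View pics/w13f.png

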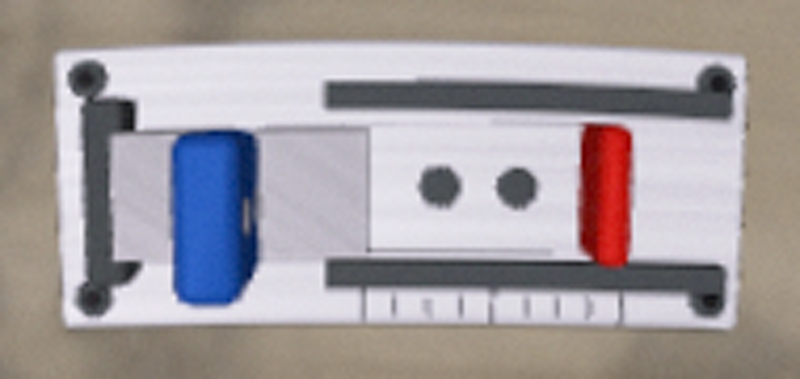

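Request:
send_rows(series=[[[0.03,0.014,0],[0,0,0],0],[[0.063,0.0282,-0.01],[0,0,0],0],[[0.063,0.0282,-0.03],[0,0,0],0],[[0.063,0.0282,-0.055],[0,0,0],0],[[0.063,0.0282,-0.055],[0,0,0],0],[[0.063,0.0282,-0.055],[0,0,0],0],[[0.063,0.0282,-0.055],[0,0,0],0]])

```text
time: 16.1
ee_pos: [0.511, 0.0613, 0.1423]
tool_rot: [-3.141, -0.07, -0.002]
wrist_force: [0.2, -0.5, 0.3]
opening: 0.503
```

```bash
cat > hd.py <<'E'
from h import *
import sys
n=sys.argv[1]
S=[]
for i in range(3):
    s,p,d=wsnap(n); S.append(s['ee_pos'])
s['ee_pos']=np.mean(S,0)
C=wcloud(d,s); hsv=cv2.cvtColor(p,cv2.COLOR_RGB2HSV)
m=(hsv[...,0]>105)&(hsv[...,0]<130)&(hsv[...,1]>120)&(d>0)
Rt=R.from_rotvec(s['tool_rot']).as_matrix(); Tl=(C-s['ee_pos'])@Rt*1000
q=Tl[m]; k=(abs(q[:,0])<60)&(abs(q[:,1])<60); q=q[k]; zt=np.percentile(q[:,2],3); t=q[q[:,2]<zt+3]
print(s['ee_pos'],'toolz',Rt[:,2].round(4),'yaw',np.degrees(np.arctan2(Rt[1,1],Rt[0,1])).round(2),'top z tool',zt,'n',len(t)); print(np.percentile(t,[.5,50,99.5],axis=0).round(2)); print(cv2.minAreaRect(t[:,:2].astype(np.float32)),s['opening'],s['wrist_force'])
E
python3 hd.py w14
```

```text
[0.51104476 0.06144204 0.14241998] toolz [ 0.0023 -0.     -1.    ] yaw -87.41 top z tool -82.81972929903814 n 58
[[  9.86 -57.99 -92.97]
 [ 13.14 -14.35 -85.3 ]
 [ 21.27  59.26 -79.94]]
((15.682785034179688, 0.7405815124511719), (117.86283111572266, 11.213658332824707), 89.185546875) 0.49814887957199666 [ 0.12769127  0.16557709 -0.09334063]
```

```bash
sed -i 's/hsv\[...,1\]>120)/hsv[...,1]>150)\&(hsv[...,2]>60)/; s/k=(abs(q\[:,0\])<60)/k=(q[:,2]>-45)\&(abs(q[:,0])<40)/' hd.py; python3 hd.py w14
```

```text
[0.51072127 0.06166065 0.14215002] toolz [ 1.5e-03 -2.0e-04 -1.0e+00] yaw -87.38 top z tool 30.372290110865773 n 776
[[-13.32  -4.89  29.91]
 [  1.91   0.58  31.42]
 [ 14.88   5.93  33.24]]
((0.8057308197021484, 0.36731863021850586), (11.158942222595215, 29.17193603515625), 89.35511016845703) 0.49965301831868714 [-0.34502689  0.57588509 -0.29969371]
```

Request:
send_rows(series=[[[0,0,-0.02],[0,0,0],0],[[0,0,-0.04],[0,0,0],0],[[0,0,-0.055],[0,0,0],0],[[0,0,-0.06],[0,0,0],-0.2],[[0,0,-0.06],[0,0,0],-0.4],[[0,0,-0.06],[0,0,0],-0.4],[[0,0,-0.06],[0,0,0],-0.4]])

```text
time: 17.1
ee_pos: [0.5108, 0.0619, 0.0821]
tool_rot: [-3.141, -0.072, -0.003]
wrist_force: [0.1, -0.2, 0.5]
opening: 0.301
```

```bash
python3 hd.py w15
```

```text
[0.51076207 0.06186931 0.08198101] toolz [ 0.0014  0.     -1.    ] yaw -87.38 top z tool -29.58801458572728 n 1377
[[-12.24  -5.07 -30.15]
 [  3.51   0.58 -28.62]
 [ 15.35   5.98 -26.64]]
((1.4895868301391602, 0.44423818588256836), (11.241315841674805, 28.598859786987305), 89.5474853515625) 0.29945620628112074 [-0.75413357 -0.20716108 -0.71658579]
```

View pics/w15.png

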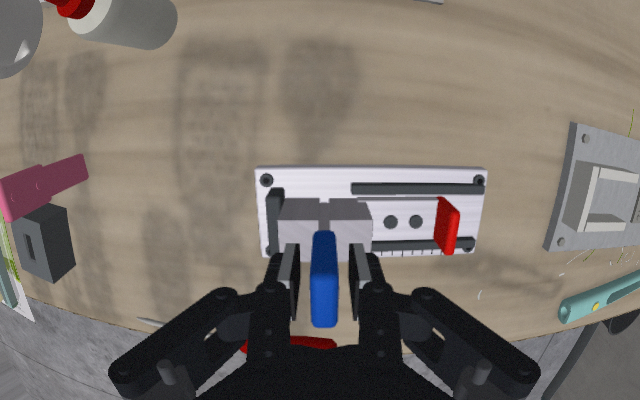

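Request:
send_rows(series=[[[0,0,0],[0,0,0],-0.6],[[0,0,0],[0,0,0],-0.7],[[0,0,0],[0,0,0],-0.8],[[0,0,0],[0,0,0],-1],[[0,0,0],[0,0,0],-1],[[0,0,0],[0,0,0],-1]], grip_force=40)

```text
time: 17.85
ee_pos: [0.5103, 0.0618, 0.0813]
tool_rot: [-3.141, -0.072, -0.001]
wrist_force: [-1.4, -0.8, 3.6]
opening: 0.138
```

Request:
send_rows(series=[[[0,0,0.002],[0,0,0],-1],[[0,0,0.004],[0,0,0],-1],[[0,0,0.007],[0,0,0],-1],[[0,0,0.01],[0,0,0],-1]])

```text
time: 18.25
ee_pos: [0.5101, 0.0618, 0.0912]
tool_rot: [-3.141, -0.072, 0.0]
wrist_force: [0.9, 0.4, -0.3]
opening: 0.135
```

Request:
send_rows(series=[[[0,0,0.002],[0,0,0],-1]])

```text
time: 18.35
ee_pos: [0.5103, 0.0618, 0.0934]
tool_rot: [-3.141, -0.072, -0.001]
wrist_force: [-0.6, 0.2, -0.8]
opening: 0.135
```

Request:
send_rows(series=[[[0,0,0.002],[0,0,0],-1]])

```text
time: 18.45
ee_pos: [0.5102, 0.0618, 0.0953]
tool_rot: [-3.141, -0.072, -0.0]
wrist_force: [0.6, 0.6, -0.8]
opening: 0.139
```

Request:
send_rows(series=[[[0,0,0.002],[0,0,0],-1]])

```text
time: 18.55
ee_pos: [0.5102, 0.0618, 0.0973]
tool_rot: [-3.141, -0.072, -0.0]
wrist_force: [0.1, 0.7, -0.1]
opening: 0.136
```

Request:
send_rows(series=[[[0,0,0.002],[0,0,0],-1]])

```text
time: 18.65
ee_pos: [0.5102, 0.0618, 0.0993]
tool_rot: [-3.141, -0.072, -0.0]
wrist_force: [0.2, 0.2, -1.7]
opening: 0.135
```

```bash
python3 hd.py w16; python3 fx.py w16 240 150 500 270
```

```text
[0.51027466 0.06180818 0.0994221 ] toolz [ 5.e-04  1.e-04 -1.e+00] yaw -87.38 top z tool -30.182872191097058 n 1421
[[-12.98  -5.09 -30.74]
 [  3.65   0.58 -29.12]
 [ 16.     6.26 -27.25]]
((1.4413328170776367, 0.5428018569946289), (29.7115478515625, 11.584094047546387), 0.22076250612735748) 0.1385109778625718 [-0.28581825  0.53016358 -0.63107845]
plate 6843 0.012764403719747741 ((513.65576171875, 24.57952117919922), (70.4943618774414, 170.387939453125), 2.741588830947876)
tops 3364 0.05259001514879388
  comp 358 0.04738351441659773 ((515.67333984375, -20.055143356323242), (30.269323348999023, 7.9673967361450195), 4.0544114112854) [ 0.5006 -0.0243  0.046 ] [ 0.5308 -0.0159  0.0491]
  comp 3004 0.052685715637600085 ((512.0545654296875, 60.83094024658203), (29.009597778320312, 55.02137756347656), 2.5137600898742676) [0.4966 0.033  0.0461] [0.5274 0.0884 0.0576]
scale 3.076923076923077
```

View pics/w16f.png

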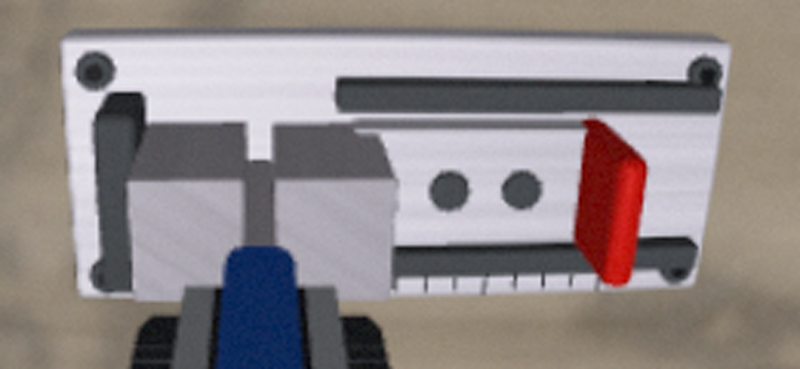

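Request:
send_rows(series=[[[0,0,0.005],[0,0,0],-1],[[0,0,0.01],[0,0,0],-1],[[0,0,0.015],[0,0,0],-1],[[0,0,0.02],[0,0,0],-1],[[0,0,0.03],[0,0,0],-1],[[0,0,0.05],[0,0,0],-1],[[0,0,0.08],[0,0,0],-1],[[0,0,0.11],[0,0,0],-1]])

```text
time: 19.6
ee_pos: [0.5099, 0.0617, 0.2106]
tool_rot: [-3.141, -0.072, 0.0]
wrist_force: [-0.4, 0.8, -0.5]
opening: 0.134
```

Request:
send_rows(series=[[[-0.03,0.03,0.01],[0,0,0],-1],[[-0.05,0.07,0.01],[0,0,-0.05],-1],[[-0.06,0.11,0.01],[0,0,-0.1],-1],[[-0.07,0.15,0.01],[0,0,-0.17],-1],[[-0.07,0.19,0.01],[0,0,-0.17],-1],[[-0.07,0.23,0.01],[0,0,-0.17],-1],[[-0.07,0.27,0.01],[0,0,-0.17],-1],[[-0.07,0.284,0.0],[0,0,-0.17],-1]])

```text
time: 20.4
ee_pos: [0.4391, 0.3506, 0.211]
tool_rot: [-3.132, 0.188, -0.002]
wrist_force: [0.6, -0.3, -0.4]
opening: 0.131
```

Request:
send_rows(series=[[[0,0,0],[0,0,0],-1],[[0,0,0],[0,0,0],-1],[[0,0,0],[0,0,0],-1]])

```text
time: 20.7
ee_pos: [0.4409, 0.3444, 0.2097]
tool_rot: [3.135, -0.198, 0.001]
wrist_force: [-0.5, -0.3, -0.1]
opening: 0.136
```

```bash
python3 hd.py w17; python3 - <<'E'
from h import *
import pickle
s,p,d=pickle.load(open('/tmp/w17.pkl','rb')); C=wcloud(d,s); z=C[...,2]
k=(d>0)&(z>.035)&(z<.045)&(abs(C[...,0]-.47)<.05)&(abs(C[...,1]-.345)<.05)
q=C[k]; print(len(q),cv2.minAreaRect((q[:,:2]*1000).astype(np.float32)))
E
```

```text
[0.44097961 0.34443688 0.20970522] toolz [ 1.1e-03 -3.0e-04 -1.0e+00] yaw -97.24 top z tool -30.082242729220987 n 1408
[[-11.82  -5.27 -30.68]
 [  4.04   0.43 -29.06]
 [ 16.1    6.13 -27.17]]
((2.0556468963623047, 0.47385740280151367), (11.59500503540039, 29.045574188232422), 89.71619415283203) 0.13645038776806803 [ 0.55613099 -0.37945279  0.15619864]
3545 ((469.3785705566406, 345.54718017578125), (56.825870513916016, 67.23057556152344), 82.48384857177734)
```

View pics/w17.png

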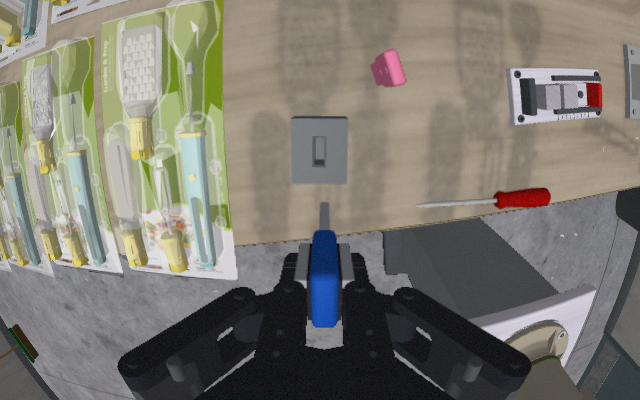

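Request:
send_rows(series=[[[0.0272,0.0018,0],[0,0,0],-1],[[0.0272,0.0018,-0.03],[0,0,0],-1],[[0.0272,0.0018,-0.06],[0,0,0],-1],[[0.0272,0.0018,-0.085],[0,0,0],-1],[[0.0272,0.0018,-0.085],[0,0,0],-1],[[0.0272,0.0018,-0.085],[0,0,0],-1],[[0.0272,0.0018,-0.085],[0,0,0],-1]])

```text
time: 21.55
ee_pos: [0.4682, 0.3481, 0.1261]
tool_rot: [-3.134, 0.195, -0.004]
wrist_force: [-1.4, 0.2, -0.4]
opening: 0.135
```

```bash
python3 hd.py w18; python3 - <<'E'
from h import *
import pickle
s,p,d=pickle.load(open('/tmp/w18.pkl','rb')); C=wcloud(d,s); z=C[...,2]
k=(d>0)&(z>.036)&(z<.044)&(abs(C[...,0]-.47)<.05)&(abs(C[...,1]-.345)<.05)
q=C[k]; print(len(q),cv2.minAreaRect((q[:,:2]*1000).astype(np.float32)))
Rt=R.from_rotvec(s['tool_rot']).as_matrix(); Tl=(C-s['ee_pos'])@Rt*1000
# slot edges in tool frame at top z, and blade
for v in range(150,240,5):
    us=np.arange(290,360); row=[(u,Tl[v,u].round(1).tolist()) for u in us]
    zz=z[v,us]; on=(zz>.036)&(zz<.045); c=us[~on]
    if on.sum()>20: print(v,'stand y',Tl[v,us[on].min(),1].round(1),Tl[v,us[on].max(),1].round(1),'hole y',[ (Tl[v,c.min()-1,1].round(1),Tl[v,c.max()+1,1].round(1)) if len(c) and c.min()>290 and c.max()<359 else None],'x',np.median(Tl[v,us[on],0]).round(1))
a=p[120:260,250:400]; cv2.imwrite('pics/w18c.png',cv2.cvtColor(cv2.resize(a,None,fx=4,fy=4,interpolation=cv2.INTER_CUBIC),cv2.COLOR_RGB2BGR))
E
```

```text
[0.46820333 0.34818114 0.12603911] toolz [ 0.0025  0.0015 -1.    ] yaw -97.12 top z tool -30.090574708781105 n 1400
[[-11.73  -5.27 -30.64]
 [  3.92   0.43 -29.1 ]
 [ 15.75   6.1  -27.16]]
((1.6740484237670898, 0.47095394134521484), (11.597514152526855, 29.17099952697754), 89.63282012939453) 0.13515202975395788 [-0.14146355  0.35277498  0.10433638]
5250 ((469.62774658203125, 345.3625183105469), (56.709144592285156, 67.48360443115234), 82.76051330566406)
165 stand y -24.1 25.6 hole y [(np.float64(24.3), np.float64(25.6))] x 33.6
170 stand y -24.2 25.9 hole y [None] x 29.9
175 stand y -24.4 26.1 hole y [None] x 26.1
180 stand y -24.4 26.1 hole y [(np.float64(18.7), np.float64(20.1))] x 22.4
185 stand y -24.5 26.3 hole y [None] x 18.6
190 stand y -24.6 26.4 hole y [(np.float64(-2.5), np.float64(19.6))] x 14.7
195 stand y -24.8 26.4 hole y [(np.float64(-2.5), np.float64(7.9))] x 10.8
200 stand y -24.9 26.5 hole y [(np.float64(-2.6), np.float64(7.9))] x 7.0
205 stand y -25.1 26.8 hole y [(np.float64(-3.3), np.float64(7.2))] x 2.8
210 stand y -25.3 26.9 hole y [(np.float64(-3.3), np.float64(18.7))] x -1.1
215 stand y -25.4 26.9 hole y [(np.float64(-3.3), np.float64(7.3))] x -5.2
220 stand y -25.6 27.4 hole y [(np.float64(-3.4), np.float64(7.4))] x -9.3
225 stand y -24.9 27.4 hole y [None] x -13.5
230 stand y -25.1 27.6 hole y [None] x -17.7
235 stand y -25.4 27.9 hole y [None] x -21.9
```

View pics/w18c.png

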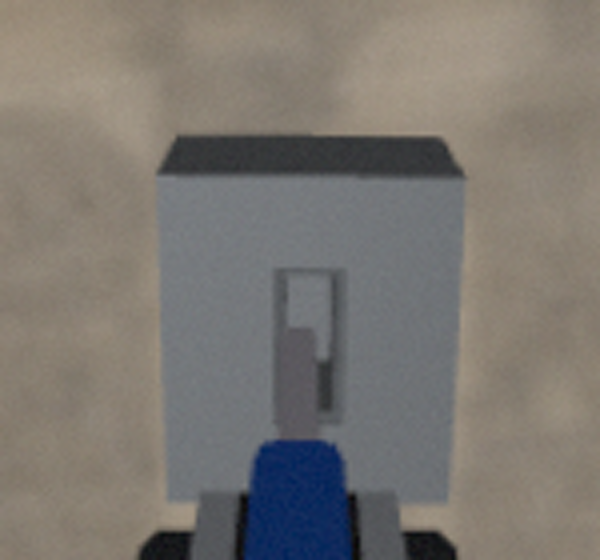

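Request:
send_rows(series=[[[0,-0.0018,0],[0,0,0],-1],[[0,-0.0018,-0.004],[0,0,0],-1],[[0,-0.0018,-0.008],[0,0,0],-1],[[0,-0.0018,-0.008],[0,0,0],-1],[[0,-0.0018,-0.008],[0,0,0],-1]])

```text
time: 22.2
ee_pos: [0.4672, 0.3457, 0.1158]
tool_rot: [3.135, -0.195, -0.001]
wrist_force: [-0.5, 0.0, -0.6]
opening: 0.135
```

```bash
python3 hd.py w19; python3 - <<'E'
from h import *
import pickle
s,p,d=pickle.load(open('/tmp/w19.pkl','rb')); C=wcloud(d,s); z=C[...,2]
Rt=R.from_rotvec(s['tool_rot']).as_matrix(); Tl=(C-s['ee_pos'])@Rt*1000
for v in range(180,240,4):
    us=np.arange(310,345); zz=z[v,us]; on=(zz>.036)&(zz<.045); c=us[~on]
    if on.sum()>8 and len(c): print(v,'hole y',Tl[v,c.min()-1,1].round(1),Tl[v,c.max()+1,1].round(1),'x',np.median(Tl[v,us[on],0]).round(1))
a=p[120:260,250:400]; cv2.imwrite('pics/w19c.png',cv2.cvtColor(cv2.resize(a,None,fx=4,fy=4,interpolation=cv2.INTER_CUBIC),cv2.COLOR_RGB2BGR))
E
```

```text
[0.46728617 0.34579672 0.11597064] toolz [-0.e+00  1.e-04 -1.e+00] yaw -97.11 top z tool -30.097522701032457 n 1411
[[-11.85  -5.14 -30.65]
 [  3.95   0.43 -29.07]
 [ 16.04   6.16 -27.18]]
((2.3319272994995117, 0.4823322296142578), (28.732397079467773, 11.559289932250977), 0.00017753856081981212) 0.1366824177559749 [-0.59665529 -0.3445358  -0.05123868]
180 hole y 12.3 13.7 x 25.2
192 hole y -5.2 5.4 x 16.4
196 hole y -5.3 5.4 x 13.4
200 hole y -5.3 5.4 x 10.4
204 hole y -5.3 5.5 x 7.3
208 hole y -5.4 5.5 x 4.3
212 hole y -5.4 5.5 x 1.2
216 hole y -5.4 5.6 x -1.7
220 hole y -5.4 5.6 x -5.1
224 hole y -5.5 5.6 x -8.2
228 hole y -3.3 4.2 x -11.8
232 hole y -7.0 9.3 x -14.7
236 hole y -8.5 10.1 x -17.8
```

View pics/w19c.png

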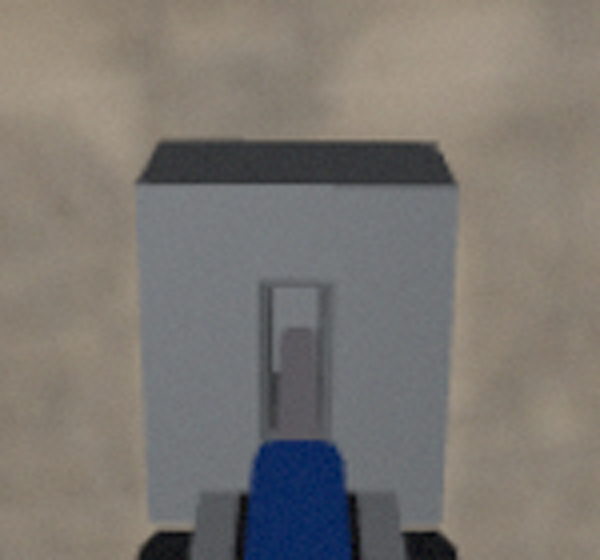

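Request:
send_rows(series=[[[0.001,0,0],[0,0,0],-1],[[0.001,0,-0.006],[0,0,0],-1],[[0.001,0,-0.01],[0,0,0],-1],[[0.001,0,-0.014],[0,0,0],-1]])

```text
time: 22.75
ee_pos: [0.4682, 0.3456, 0.1014]
tool_rot: [3.135, -0.195, -0.001]
wrist_force: [-0.2, -0.0, -0.4]
opening: 0.136
```

Request:
send_rows(series=[[[0,0,-0.006],[0,0,0],-1],[[0,0,-0.012],[0,0,0],-1],[[0,0,-0.018],[0,0,0],-1],[[0,0,-0.02],[0,0,0],-1],[[0,0,-0.02],[0,0,0],-1]])

```text
time: 23.25
ee_pos: [0.4682, 0.3456, 0.0816]
tool_rot: [3.135, -0.195, -0.001]
wrist_force: [-0.4, -0.6, -0.7]
opening: 0.135
```

Request:
send_rows(series=[[[0,0,-0.001],[0,0,0],-1],[[0,0,-0.002],[0,0,0],-1],[[0,0,-0.003],[0,0,0],-1]])

```text
time: 23.55
ee_pos: [0.4685, 0.3459, 0.0793]
tool_rot: [-3.135, 0.195, -0.001]
wrist_force: [-0.3, -1.1, 8.5]
opening: 0.135
```

Foot down on the slot floor. Release.

Request:
send_rows(series=[[[0,0,0.001],[0,0,0],-1],[[0,0,0.001],[0,0,0],-0.6],[[0,0,0.001],[0,0,0],-0.3],[[0,0,0.001],[0,0,0],0],[[0,0,0.001],[0,0,0],0],[[0,0,0.001],[0,0,0],0]])

```text
time: 24.15
ee_pos: [0.4684, 0.3458, 0.0801]
tool_rot: [-3.135, 0.195, -0.0]
wrist_force: [-0.5, 0.3, 0.5]
opening: 0.5
```

Request:
send_rows(series=[[[0,0,0.01],[0,0,0],0],[[0,0,0.03],[0,0,0],0],[[0,0,0.06],[0,0,0],0],[[0,0,0.1],[0,0,0],0],[[-0.01,-0.03,0.13],[0,0,0],0],[[-0.02,-0.07,0.13],[0,0,0],0],[[-0.03,-0.11,0.13],[0,0,0],0],[[-0.03,-0.15,0.13],[0,0,0],0]])

```text
time: 24.95
ee_pos: [0.4372, 0.1951, 0.2111]
tool_rot: [3.136, -0.192, 0.002]
wrist_force: [0.3, -1.0, 0.5]
opening: 0.5
```

Request:
send_rows(series=[[[0,0,0],[0,0,0],0],[[0,0,0],[0,0,0],0],[[0,0,0],[0,0,0],0]])

```text
time: 25.25
ee_pos: [0.4383, 0.197, 0.2108]
tool_rot: [-3.135, 0.193, -0.001]
wrist_force: [-0.3, 0.5, -0.5]
opening: 0.497
```

```bash
python3 - <<'E'
from h import *
import pickle
s,p,d=wsnap('w20'); print(s['ee_pos'],s['wrist_force'])
C=wcloud(d,s); hsv=cv2.cvtColor(p,cv2.COLOR_RGB2HSV)
m=(hsv[...,0]>105)&(hsv[...,0]<130)&(hsv[...,1]>150)&(hsv[...,2]>60)&(d>0)&(abs(C[...,0]-.47)<.05)&(abs(C[...,1]-.345)<.05)
q=C[m]; zt=np.percentile(q[:,2],95); t=q[q[:,2]>zt-.004]; print('handle',zt,cv2.minAreaRect((t[:,:2]*1000).astype(np.float32)))
z=C[...,2]
k=(d>0)&(z>.047)&(z<.056)&(abs(C[...,0]-.512)<.03)
n,lab=cv2.connectedComponents(k.astype(np.uint8))
for i in range(1,n):
    q=C[lab==i]
    if len(q)>80: print(len(q),cv2.minAreaRect((q[:,:2]*1000).astype(np.float32)))
snap('top','t20'); snap('scene','s20')
E
```

```text
[0.4382749  0.19699275 0.21075195] [-0.32212168  0.52807555 -0.54345117]
handle 0.10922881028317794 ((469.94207763671875, 344.11114501953125), (11.753847122192383, 28.59638786315918), 81.26524353027344)
89 ((515.5763549804688, -19.553237915039062), (28.398941040039062, 6.7485151290893555), 4.243112564086914)
653 ((512.3526000976562, 46.404693603515625), (28.053300857543945, 25.646625518798828), 2.7707300186157227)
692 ((510.83203125, 76.6876449584961), (28.842790603637695, 24.859899520874023), 3.0909829139709473)
```

View pics/w20.png

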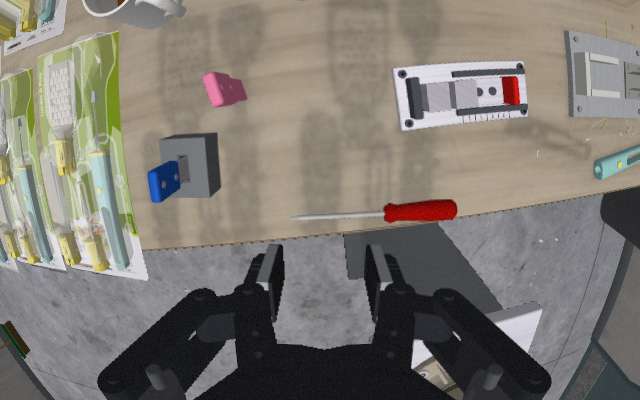

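View pics/s20.png

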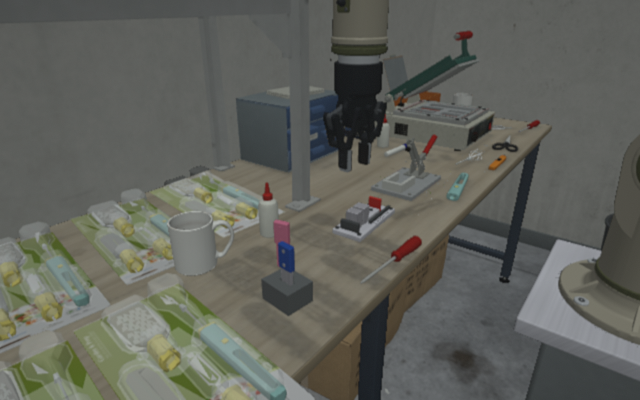

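```bash
python3 - <<'E'
from h import *
print(workorder.job_done(), state()['time'])
E
```

```text
the job is handed in; nothing more can be done
the job is handed in; nothing more can be done
```

The stop is set to the gauge, the gauge is back in its stand, and the job is handed in at about 25 s of the allowed 67 s.

- **Insertion:** I took the gauge from its stand and lowered it into the 12 mm gap until its foot was felt on the plate at about 10 N. I then let go, and it stood upright.
- **Setting the stop:** I pushed the red tab at about 4.5 N sliding until it stopped moving at about 7–8 N. That is roughly 3 N on the blade.
- **Drawing out:** I regripped the gauge, centred to within a few tenths of a millimetre, and drew it straight up out of the gap.
- **Return:** I lowered the gauge into the stand slot until its foot was felt on the floor, let go and backed away.

**Last checks:**
- **Gauge:** it stands upright in the stand, its top at about 109 mm as at the start.
- **Gap:** it measured 5.8 mm from above in the final check, and 6.0 mm with the blade still in it. Two coarser readings just after the push gave about 6.3–6.5 mm. The depth readings are good to about ±0.5 mm.
- **Drag:** while drawing the gauge out, the upward drag averaged only about 1 N. That is close to the sensor noise, so a light drag is likely but not clearly proven.
- **Bystanders:** the glue bottle, mug, screwdriver and pink look-alike look unmoved in the final scene picture.

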